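# Load the drop-gate cassette rack and latch it

## Robot

A 7-joint arm with a two-finger parallel gripper is mounted at the origin on the work surface. World frame = base frame: x ahead of the robot, y to its left, z up, the work surface at z = 0. Lengths are in m, angles in rad, forces in N, time in s.
With the tool pointing down it reaches from about 0.425 to 0.925 m from the base axis. Payload 6.8 kg.
Tool frame: the origin (TCP) lies on the centre line of the jaws, within the pads' length; the fingertips stand bot.finger_overhang ahead of it and the grasp point (between the pads) lies 3 mm ahead of it (bot.finger_overhang is the distance from the TCP to the fingertips, in m); z points along the fingers, y is the direction in which the jaws open and shut (so a half turn about z gives the same grasp; the last joint's range is limited). The gripper opens to 85 mm and grips with 20 to 120 N. Pads are 22 mm wide; open, the fingers measure 114 mm over their backs; the gripper's body (76 mm by 85 mm) begins 54 mm behind the grasp point. The pads swing forward as they close: fully open they stand 13 mm farther back than shut.
Start: joints at [-1.454, 0.477, 0.022, 1.555, -0.011, 1.109, -0.083], TCP at [0.15, 0.658, 0.253] pointing down, gripper open.
Joint ranges: [-2.96, 2.96], [-0.34, 2.1], [-1.41, 1.46], [0.24, 2.44], [-1.37, 4.51], [0.17, 1.92], [-2.96, 2.96]. Speed limits (rad/s): [2.39, 2.39, 3.14, 3.14, 3.14, 3.14, 3.14].

## Interface

Orientations are given as a unit quaternion [w, x, y, z].
In Python, from station import bot gives the robot as it stands.
- The arm moves only by the tool drive_tool, never from a script. Its argument "increments" is text: rows parted by semicolons, each of 4 numbers parted by spaces: the shift along the world's x, y, z in m, then the turn about the world's z in rad. In form: tx ty tz spin; .... A call has 1 to 12 rows; each row shifts and turns the commanded pose from where the row before left it; what a row does not reach is not made up. A row lasts 1/12 s, in which the tool goes at most 41.7 mm and 7.16 degrees, less where a joint would pass 70% of its speed; a pose out of reach is approached as far as the arm can. A call is refused whole if a number of a shift passes 0.0417 or a number of a turn 0.125, either way. A call with a gripper value outside its range is refused whole. "grip" is the opening, from 0 (shut) to 1 (fully open), set as the call begins (left out, the last holds). The fingers move at their own pace and stop on an object; "squeeze" is the grip in N (left out, the last holds). Time passes only in rows, so rows that do not move let the fingers close. It gives the time, the measured TCP pose, the force and the opening at its end, in the units of the state.
- bot.get_obs(): the state, without advancing time (a new reading comes with each control period).
- bot.read_camera(name): name is "scene" or "top" or "wrist"; returns the picture (384x512x3 uint8, red, green, blue); there is no depth.
- bot.calibration(name): a dict with "fx", "fy", "cx", "cy" (pixels), "camera_from_world" (4x4, takes a point from world to camera coordinates). Camera axes: x right, y down, z forward; pixel columns grow to the right and rows downward; lengths in m; the calibration is good to about 2 mm. A picture is of the moment at which its call begins: read the wrist's pose just before it. calibration takes no time and is no camera call; for the wrist camera it gives the pose at the moment of the call.
- bot.hand_in(): hands the job in, once; it reports no verdict.
The state is a dict: "t": time; "q": joint angles; "joint_vel": joint speeds; "joint_torque": joint torques, N m; "eef_pos": TCP position; "tool_rot": TCP orientation; "contact_force": force on the tool from outside, world axes, zero at the start; "torque": the same for the moment, N m; "gripper_width": opening from 0.0 (shut) to 1.0 (fully open).
Only numpy, scipy, OpenCV 4.12 (cv2) and the standard library are available. Lean on these libraries where they do the work, as an engineer would, in place of code of your own. Each camera call takes 0.05 s, during which the arm holds its last target.

## Task

Load the rack for the drying oven: swing the hasp up and back off its staple, pull the drop gate down level, and slide every instrument cassette standing on the bench into the rack, one to a lane under the caps, wholly inside. Then push the gate back up fully shut and swing the hasp over until it lies right down on the staple. Never move the gate off its shut position with the hasp down over it, nor lower the hasp while the gate is open, and leave the bottle, cup and jar alone.

Things in the scene. Friction and masses are not known exactly. Their poses are not given: they have to be found in the camera images.
- rack: Fixed metal rack (mm). Origin on the bench surface below the gate's hinge line, mid-width; x runs from the gate into the rack (away from the robot, turned a few degrees), y left, z up. Floor top 45 above the bench, x = 5 to 135, back wall at x = 135. Four lanes along x, open at the gate end, centres at y = -96, -32, 32, 96, each 58 wide between 6 thick walls.
- rack_caps (a point): Mid-width on top of the white caps of the lane walls, at rack x = 72, 99 above the bench (mm). Caps: x = 8 to 136, underside at 94; they overhang each lane by 8 a side, leaving a 42 wide gap. So a cassette slides in from the gate end, grip plate in the gap. Home, its centre is 90 above the bench at rack x = 54 to 85. One per lane, any lane.
- gate (a joint): Bottom-hinged gate across the rack's front (rad): 0 upright and shut, 1.57 level, towards the robot, inner face flush with the lane floor as a loading shelf. Plate 8 mm thick, 262 wide, reaching 58 mm from the hinge; an ear at the left end (to y = 181 mm) bears the staple, reaching 76 mm. Stiff hinge (0.25 N m friction): stays where left.
- gate_hinge (a point): Mid-width of the gate's hinge line, 41 mm above the bench, fixed; it runs along the rack's y.
- gate_bar (a point): Middle of the gate's black round pull bar, 10 mm in diameter, 230 long along the rack's y on two end stems, 98 mm from the hinge in the gate's plane; 35 mm clear between bar and plate. Above the hinge when shut, level with it towards the robot when open, its top within 1 mm of the plate, so it helps bear a cassette.
- hasp (a joint): Hinged hasp at the rack's left front corner (rad): 0 closed, lying level over the gate's staple on its stop (as it starts); grows as it swings up and back; 1.57 straight up, 2.2 leaning back on its rear stop, where its weight keeps it. Very light to turn; short of 1.57 it falls closed.
- hasp_hinge (a point): The hasp's pivot, fixed to the rack at x = 35, y = 165, 104 above the bench (mm); axis along the rack's y.
- hasp_tip (a point): Centre of the black thumb piece at the hasp's free end, 34 long, 26 wide (rack y), 12 thick (mm); 72 from the pivot and 3 above the hasp's mid-plane. Closed, it is 37 in front of the gate's hinge line, 107 above the bench, clear at both sides.
- cassette1_mid (a point): Loose metal cassette (mm): box 100 long (x) x 50 wide (y) x 38 high with 7 high pins on top and an upright grey grip plate along its middle, 60 long (x) x 12 thick (y), its top 90 above the underside. 0.25 to 0.5 kg. Point: centre, 45 above the underside; x along the length, z up; same either way round. Starts standing on the bench beside the rack. May be absent.
- cassette2_mid (a point): Loose metal cassette (mm): box 100 long (x) x 50 wide (y) x 38 high with 7 high pins on top and an upright grey grip plate along its middle, 60 long (x) x 12 thick (y), its top 90 above the underside. 0.25 to 0.5 kg. Point: centre, 45 above the underside; x along the length, z up; same either way round. Starts standing on the bench beside the rack. May be absent.
- cassette3_mid (a point): Loose metal cassette (mm): box 100 long (x) x 50 wide (y) x 38 high with 7 high pins on top and an upright grey grip plate along its middle, 60 long (x) x 12 thick (y), its top 90 above the underside. 0.25 to 0.5 kg. Point: centre, 45 above the underside; x along the length, z up; same either way round. Starts standing on the bench beside the rack. May be absent.
- cassette4_mid (a point): Loose metal cassette (mm): box 100 long (x) x 50 wide (y) x 38 high with 7 high pins on top and an upright grey grip plate along its middle, 60 long (x) x 12 thick (y), its top 90 above the underside. 0.25 to 0.5 kg. Point: centre, 45 above the underside; x along the length, z up; same either way round. Starts standing on the bench beside the rack. May be absent.
- flask: Bystander to leave alone: capped bottle 60 mm in diameter, 150 high, origin under its base.
- beaker: Bystander to leave alone: white cup 80 mm in diameter, 90 high, origin under its base.
- jar: Bystander to leave alone: jar 72 mm in diameter, 80 high, origin under its base.
Things that resemble listed ones, but are neither listed nor needed, are in the scene too. Leave any purple look-alike of the part that bears cassette2_mid alone.

How it is judged:
By the outcome, as a careful person would: the job done as asked, in the order asked, and still so for the second after the job is handed in, with the robot touching nothing.
Of cassette1, cassette2, cassette3, cassette4 only 2 to 4 are there at a start; the rules pass over those that are not, and their reading is None.
At some moment in a run one of cassette1, cassette2, cassette3, cassette4 may be knocked a few centimetres aside while the robot is not near it.
Once in a run the grip may slacken for a moment while it holds something.
It also fails if it takes over 210 s, if anything falls off the work surface, if the arm or the gripper's body presses on something with over 40 N, if the wrist force passes 120 N, or if a joint passes its speed limit or range.

## Working session

There is one attempt and no reset: what is moved stays moved. The work goes in short steps, Python scripts to look and compute and a tool call to move; the robot and the scene stay as the last step left them, time stands still between calls to the robot, and variables do not carry over. Pictures are saved under pics/ and viewed, and the job is handed in when it is done.

Besides the shell and the picture viewer there is one more tool, called after "Emit:" as name(argument=value, ...) on one line, values as JSON. drive_tool: Moves the arm, as the interface text tells. Its arguments: {"type":"object","properties":{"increments":{"type":"string"},"grip":{"type":"number"},"squeeze":{"type":"number"}},"required":["increments"]}

```bash
ls; mkdir -p pics
python3 - <<'E'
from station import bot
import cv2, numpy as np
o=bot.get_obs(); print(o); print(bot.finger_overhang)
for n in ["scene","top","wrist"]:
    c=bot.calibration(n); print(n,c)
    im=bot.read_camera(n); cv2.imwrite(f"pics/{n}0.png",im[:,:,::-1])
E
```

```text
pics
{'t': 0.0, 'q': array([-1.45407175,  0.47776925,  0.02234193,  1.55644978, -0.01152646,
        1.10926007, -0.08311533]), 'joint_vel': array([ 0.00060919,  0.00180774,  0.00038673, -0.00054867, -0.00061375,
       -0.00151527,  0.00027061]), 'joint_torque': array([-5.53327955e-04, -5.96452403e+01,  1.60753738e+00, -2.81197071e+01,
        1.23877623e-02,  9.13197262e-03, -2.59025961e-05]), 'eef_pos': array([0.15036597, 0.65748564, 0.25234708]), 'tool_rot': array([-4.53599335e-05,  1.12179354e-01,  9.93687586e-01, -8.78139174e-04]), 'contact_force': array([-0.76086845, -0.11739259, -0.35170543]), 'torque': array([ 0.01891079,  0.00762496, -0.02047551]), 'gripper_width': 1.0000385038216366}
0.022
scene {'fx': 393.7110026145667, 'fy': 393.7110026145667, 'cx': 252.65290751852268, 'cy': 193.11264852431052, 'camera_from_world': array([[ 7.48120024e-02,  9.97197373e-01,  7.51205859e-04,
         1.19027093e-02],
       [ 8.04774243e-01, -5.99311142e-02, -5.90547779e-01,
        -3.94523976e-01],
       [-5.88847674e-01,  4.47846130e-02, -8.07002327e-01,
         1.52343973e+00],
     
[... 226 characters left out ...]
640e-02, -9.99863447e-01,  1.34686693e-03,
        -3.97988380e-02],
       [-9.94342876e-01, -1.65207655e-02, -1.04925258e-01,
         5.74945268e-01],
       [ 1.04933181e-01,  3.88909660e-04, -9.94479198e-01,
         1.28309894e+00],
       [ 0.00000000e+00,  0.00000000e+00,  0.00000000e+00,
         1.00000000e+00]])}
wrist {'fx': 327.1075398201889, 'fy': 327.1075398201889, 'cx': 254.3245108943383, 'cy': 188.07442210000897, 'camera_from_world': array([[ 0.22348209,  0.97470614, -0.00192273, -0.67318414],
       [ 0.92519156, -0.21150775,  0.31509531, -0.04148505],
       [ 0.30671866, -0.07219705, -0.94905809,  0.38062217],
       [ 0.        ,  0.        ,  0.        ,  1.        ]])}
```

View pics/scene0.png

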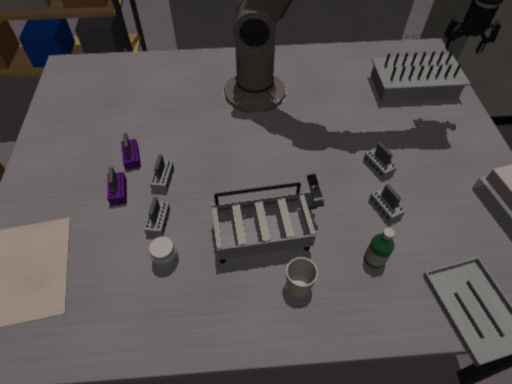

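View pics/top0.png

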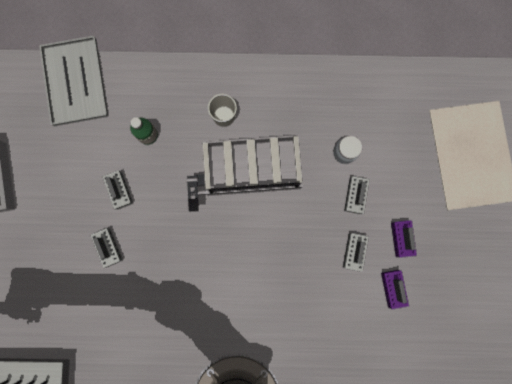

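View pics/wrist0.png

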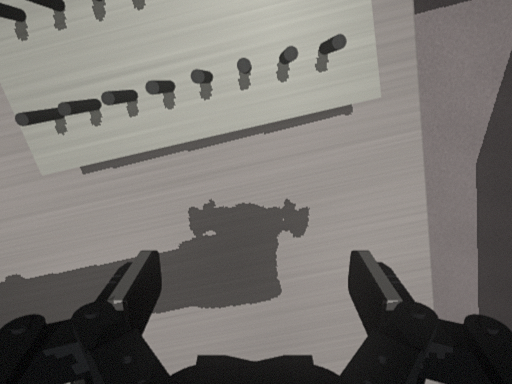

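Four grey cassettes are in view, at top px (117,189), (106,247), (357,195) and (356,252). The purple look-alikes are at (405,239) and (396,290). The rack is at about (252,163) and the hasp at (193,193). I'll enlarge these.

```bash
cat > h.py <<'E'
from station import bot
import cv2, numpy as np, sys
from scipy.optimize import least_squares
def proj(c,P):
    P=np.atleast_2d(P); T=c["camera_from_world"]; q=P@T[:3,:3].T+T[:3,3]
    return np.c_[c["fx"]*q[:,0]/q[:,2]+c["cx"], c["fy"]*q[:,1]/q[:,2]+c["cy"]]
def unproj(c,uv,z):
    uv=np.atleast_2d(uv); T=c["camera_from_world"]; R=T[:3,:3]; o=-R.T@T[:3,3]
    d=np.c_[(uv[:,0]-c["cx"])/c["fx"],(uv[:,1]-c["cy"])/c["fy"],np.ones(len(uv))]@R
    return o+d*((z-o[2])/d[:,2])[:,None]
def crop(im,x0,y0,x1,y1,name,w=780,hm=590,draw=None):
    s=min(w/(x1-x0),hm/(y1-y0)); o=cv2.resize(im[y0:y1,x0:x1],None,fx=s,fy=s,interpolation=cv2.INTER_CUBIC)
    o=np.ascontiguousarray(o[:,:,::-1])
    st=5 if (x1-x0)<90 else (10 if (x1-x0)<220 else 50)
    for x in range(x0//st*st+st,x1,st):
        cv2.line(o,(int((x-x0)*s),0),(int((x-x0)*s),6),(0,0,255),1); cv2.putText(o,str(x),(int((x-x0)*s)-8,16),0,.35,(0,255,255),1)
    for y in range(y0//st*st+st,y1,st):
        cv2.line(o,(0,int((y-y0)*s)),(6,int((y-y0)*s)),(0,0,255),1); cv2.putText(o,str(y),(8,int((y-y0)*s)+4),0,.35,(0,255,255),1)
    if draw is not None:
        for p in draw:
            cv2.circle(o,(int((p[0]+.5-x0)*s),int((p[1]+.5-y0)*s)),3,(0,255,0),1)
    cv2.imwrite(name,o)
class Rack:
    def __init__(s,x,y,th): s.o=np.array([x,y,0]);s.th=th;c,q=np.cos(th),np.sin(th);s.R=np.array([[c,-q,0],[q,c,0],[0,0,1]])
    def w(s,P): return np.atleast_2d(P)/1000@s.R.T+s.o
    def r(s,P): return (np.atleast_2d(P)-s.o)@s.R*1000
E
python3 - <<'E'
from h import *
import cv2
t=cv2.imread("pics/top0.png")[:,:,::-1]; s=cv2.imread("pics/scene0.png")[:,:,::-1]
crop(t,180,120,310,220,"pics/c1.png"); crop(s,200,165,340,270,"pics/c2.png"); crop(t,85,160,145,275,"pics/c3.png",390,590);crop(t,330,165,425,315,"pics/c4.png",390,590)
a=cv2.imread("pics/c3.png");b=cv2.imread("pics/c4.png");hh=min(a.shape[0],b.shape[0]);cv2.imwrite("pics/c34.png",np.hstack([a[:hh],b[:hh]]))
E
```

```text
(no output)
```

View pics/c1.png

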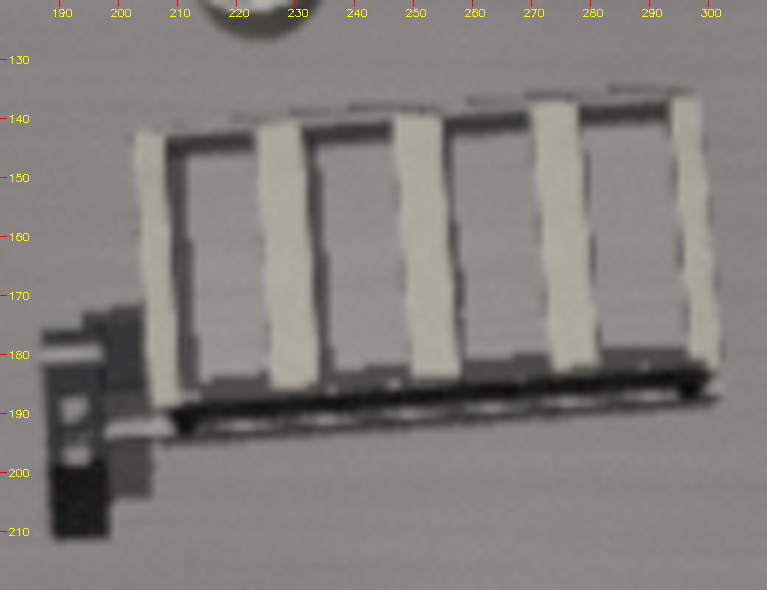

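View pics/c2.png

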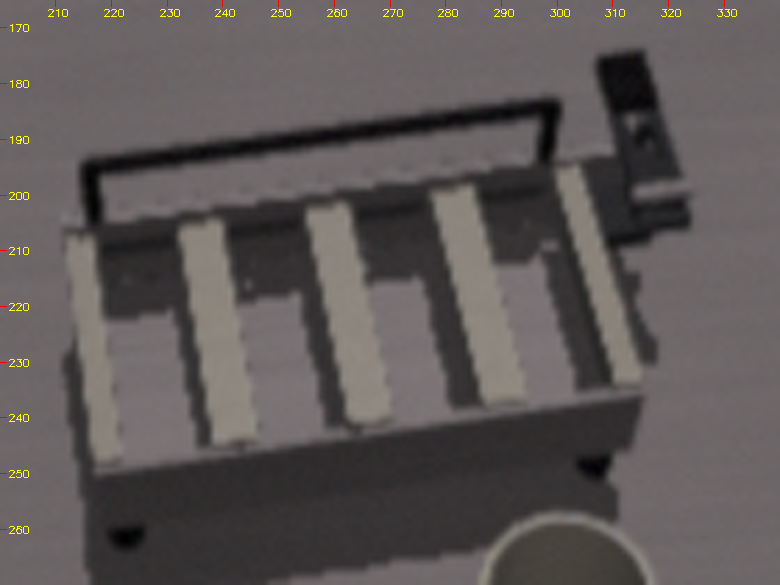

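View pics/c34.png

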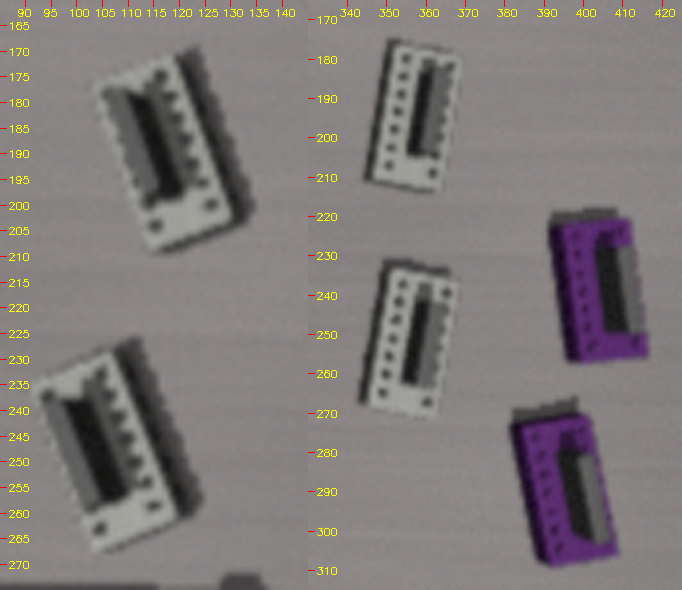

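```bash
cat > fit.py <<'E'
from h import *
ct=bot.calibration("top"); cs=bot.calibration("scene")
def px(L,x0,y0,s): return np.array(L)/s+[x0,y0]-.5
edges=[(131,117),(75,53),(11,-11),(-53,-75),(-117,-131)]
T=px([(134,133),(164,133),(152,408),(181,405),(256,125),(301,122),(270,389),(320,385),(393,117),(440,115),(412,380),(460,376),(530,105),(577,103),(551,370),(598,364),(669,97),(699,97),(690,360),(720,358)],180,120,6)
M=np.array([p for a,b in edges for p in [(136,a,99),(136,b,99),(8,a,99),(8,b,99)]],float)
# scene crop scale 780/140
ks=780/140
S=px([(65,230),(95,230),(95,465),(122,462),(180,222),(221,220),(213,448),(257,442),(306,206),(350,203),(348,428),(391,420),(432,190),(474,186),(483,405),(526,398),(556,167),(580,163),(615,385),(643,382)],200,165,ks)
MS=np.array([p for a,b in [(-131,-117),(-75,-53),(-11,11),(53,75),(117,131)] for p in [(8,a,99),(8,b,99),(136,a,99),(136,b,99)]],float)
def f(p,use):
    r=Rack(*p); o=[]
    if 't' in use:o.append(proj(ct,r.w(M))-T)
    if 's' in use:o.append(proj(cs,r.w(MS))-S)
    return np.concatenate(o).ravel()
for u in ['t','s','ts']:
    q=least_squares(f,[.6,0,0],args=(u,),loss='soft_l1'); print(u,q.x.round(4),np.abs(q.fun).mean(),np.abs(q.fun).max())
# cassettes
box=np.array([(50,25,38),(50,-25,38),(-50,-25,38),(-50,25,38)],float)
C={'A':px([(93,90),(174,53),(235,215),(160,254)],85,160,590/115),'B':px([(36,380),(110,345),(182,515),(97,555)],85,160,590/115)}
k=590/150; 
C['C']=px([(390-308,38),(458-308,52),(437-308,192),(367-308,181)],330,165,k)
C['D']=px([(387-308,262),(459-308,275),(434-308,418),(362-308,404)],330,165,k)
C['P1']=px([(548-308,226),(632-308,217),(648-308,355),(570-308,362)],330,165,k)
C['P2']=px([(511-308,425),(586-308,410),(619-308,553),(543-308,566)],330,165,k)
for n,uv in C.items():
    w0=unproj(ct,uv.mean(0),.038)[0]
    g=lambda p:(proj(ct,Rack(*p).w(box))-uv).ravel()
    q=least_squares(g,[w0[0],w0[1],0]); print(n,q.x.round(4),np.abs(q.fun).mean().round(2), 'reach',np.hypot(*q.x[:2]).round(3))
E
python3 fit.py
```

```text
t [ 0.5826 -0.0362  0.0929] 0.8230268385107223 1.7543139329769417
s [ 0.578  -0.0418  0.0868] 0.41274087338925086 1.132374804511727
ts [ 0.5799 -0.0391  0.0888] 1.0197258431632936 2.7947697892785186
A [0.5765 0.3477 0.4265] 0.43 reach 0.673
B [0.4141 0.3723 0.4227] 0.44 reach 0.557
C [ 0.5747 -0.3301 -0.1605] 0.4 reach 0.663
D [ 0.4148 -0.3271 -0.1787] 0.37 reach 0.528
P1 [ 0.4521 -0.462   0.1174] 0.94 reach 0.646
P2 [ 0.3126 -0.4349  0.2093] 0.47 reach 0.536
```

Four cassettes (A, B, C, D) match the described size; P1 and P2 are the purple ones to leave alone. I'll take a closer look at the rack with the wrist camera.

Emit:
drive_tool(increments="0.0175 -0.0305 0.004 0.016;0.0175 -0.0305 0.004 0.016;0.0175 -0.0305 0.004 0.016;0.0175 -0.0305 0.004 0.016;0.0175 -0.0305 0.004 0.016;0.0175 -0.0305 0.004 0.016;0.0175 -0.0305 0.004 0.016;0.0175 -0.0305 0.004 0.016;0.0175 -0.0305 0.004 0.016;0.0175 -0.0305 0.004 0.016;0.0175 -0.0305 0.004 0.016;0.0175 -0.0305 0.004 0.016", grip=0.6)

```text
t: 1.15
eef_pos: [0.3609, 0.2902, 0.3015]
tool_rot: [-0.0, 0.016, 1.0, 0.0]
contact_force: [-0.1, 0.4, -0.1]
gripper_width: 0.594
```

Emit:
drive_tool(increments="0.0175 -0.0305 0.004 0.016;0.0175 -0.0305 0.004 0.016;0.0175 -0.0305 0.004 0.016;0.0175 -0.0305 0.004 0.016;0.0175 -0.0305 0.004 0.016;0.0175 -0.0305 0.004 0.016;0.0175 -0.0305 0.004 0.016;0.0175 -0.0305 0.004 0.016;0 0 0 0;0 0 0 0")

```text
t: 1.98
eef_pos: [0.5009, 0.046, 0.3334]
tool_rot: [0.0, -0.045, 0.999, -0.0]
contact_force: [-0.6, 0.9, -0.3]
gripper_width: 0.599
```

```bash
cat >> h.py <<'E'
import json
def snap(name,tag):
    c=bot.calibration(name); im=bot.read_camera(name); cv2.imwrite(f"pics/{tag}.png",im[:,:,::-1])
    np.savez(f"pics/{tag}.npz",T=c["camera_from_world"],k=[c["fx"],c["fy"],c["cx"],c["cy"]]); return c,im
def load(tag):
    d=np.load(f"pics/{tag}.npz"); k=d["k"]; return dict(fx=k[0],fy=k[1],cx=k[2],cy=k[3],camera_from_world=d["T"]),cv2.imread(f"pics/{tag}.png")[:,:,::-1]
E
python3 - <<'E'
from h import *
o=bot.get_obs(); print(o['t'],o['eef_pos'],o['q'].round(2),o['tool_rot'].round(3),o['gripper_width'])
snap("wrist","w1")
E
```

```text
1.9833 [0.50094366 0.04598795 0.33335239] [-0.63  0.11  0.46  1.88 -0.05  1.16  1.51] [ 0.    -0.045  0.999 -0.   ] 0.5987837775779616
```

View pics/w1.png

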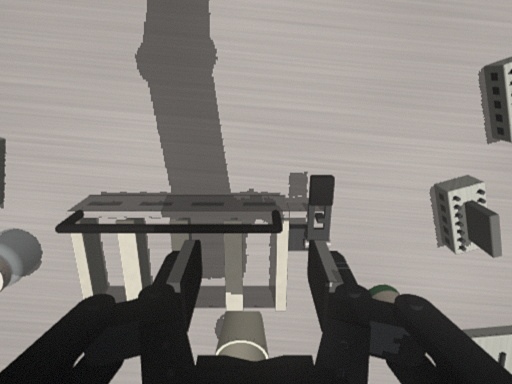

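The wrist view shows the bar from (60,228) to (280,222), the black thumb at (321,190), and the cap fronts at about y=222. I'll enlarge that.

Run:
```python
from h import *
c,im=load("w1"); crop(im,50,165,190,270,"pics/d1.png"); crop(im,190,165,345,275,"pics/d2.png")
```

```text
(no output)
```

View pics/d1.png

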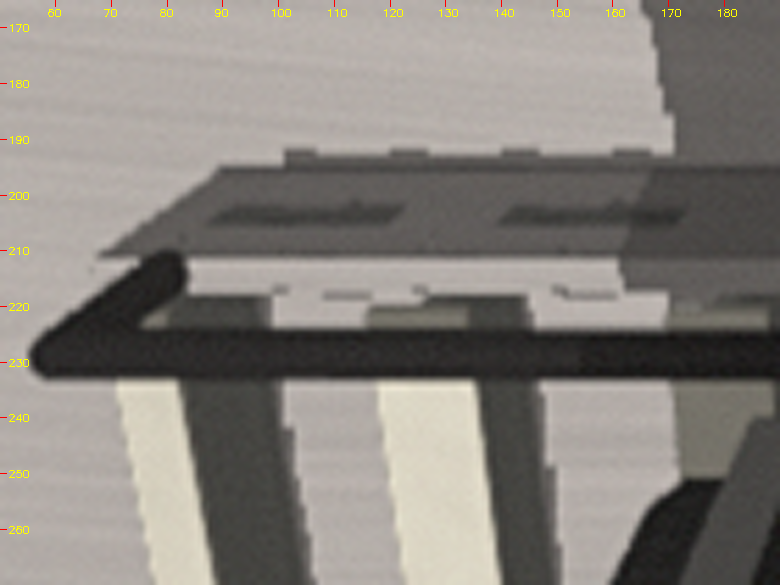

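View pics/d2.png

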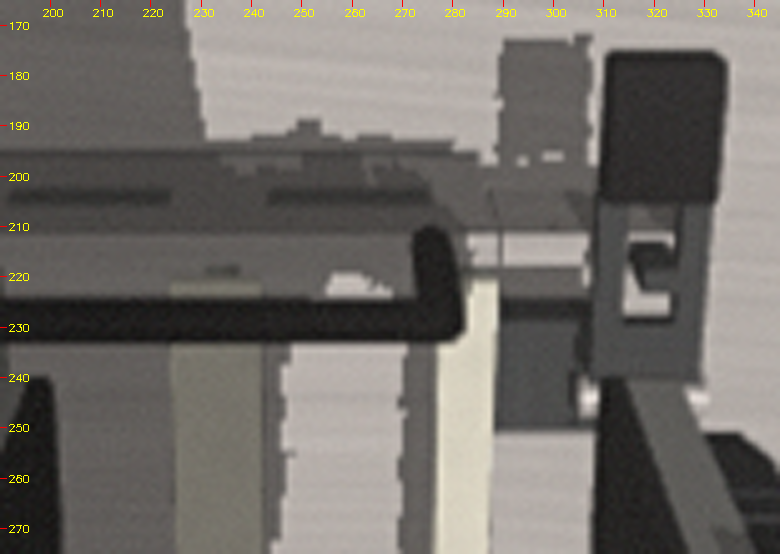

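Run:
```python
from h import *
c,im=load("w1")
M=np.array([(0,-115,139),(0,115,139),(-54,152,113),(-54,178,113),(-20,152,113),(-20,178,113),(8,131,99),(8,-75,99)],float)
U=np.array([(55.5,228.5),(281.5,228.5),(310.5,175),(334,175),(309,205),(332,205),(288.7,220),(116,220)])
f=lambda p:(proj(c,Rack(*p).w(M))-U).ravel()
q=least_squares(f,[.58,-.04,.09],loss='soft_l1'); print(q.x,q.fun.reshape(-1,2).round(1))
r=Rack(*q.x); print(r.w([(-37,165,107),(0,0,139),(-98,0,41)]))
```

```text
[ 0.57902375 -0.03969923  0.08074573] [[ 4.  -0.2]
 [-4.7  1.7]
 [ 0.5 -0.3]
 [ 0.9 -0.1]
 [ 0.  -1. ]
 [ 0.3 -0.8]
 [-0.7  1.7]
 [-2.2  0.2]]
[[ 0.52883573  0.12177883  0.107     ]
 [ 0.57902375 -0.03969923  0.139     ]
 [ 0.48134305 -0.04760371  0.041     ]]
```

```bash
cat >> fit.py <<'E'
c,im=load("w1")
M1=np.array([(0,-120,139),(0,120,139),(-54,152,113),(-54,178,113),(-20,152,113),(-20,178,113),(8,131,99),(8,-75,99)],float)
U=np.array([(55.5,228.5),(281.5,228.5),(310.5,175),(334,175),(309,205),(332,205),(288.7,220),(116,220)])
f1=lambda p:(proj(c,Rack(*p).w(M1))-U).ravel()
q=least_squares(f1,[.58,-.04,.09],loss='soft_l1'); print(q.x,q.fun.reshape(-1,2).round(1).tolist())
q=least_squares(lambda p:np.r_[2*f1(p),f(p,'ts')],[.58,-.04,.09],loss='soft_l1'); print(q.x,f1(q.x).round(1))
E
python3 fit.py
```

```text
t [ 0.5826 -0.0362  0.0929] 0.8230268385107223 1.7543139329769417
s [ 0.578  -0.0418  0.0868] 0.41274087338925086 1.132374804511727
ts [ 0.5799 -0.0391  0.0888] 1.0197258431632936 2.7947697892785186
A [0.5765 0.3477 0.4265] 0.43 reach 0.673
B [0.4141 0.3723 0.4227] 0.44 reach 0.557
C [ 0.5747 -0.3301 -0.1605] 0.4 reach 0.663
D [ 0.4148 -0.3271 -0.1787] 0.37 reach 0.528
P1 [ 0.4521 -0.462   0.1174] 0.94 reach 0.646
P2 [ 0.3126 -0.4349  0.2093] 0.47 reach 0.536
[ 0.57917455 -0.0395556   0.08177902] [[-0.5, 0.0], [0.2, 1.8], [0.5, -0.3], [1.0, -0.1], [0.1, -1.0], [0.4, -0.8], [-0.6, 1.7], [-2.1, 0.4]]
[ 0.57948276 -0.03946196  0.08328625] [-0.4  0.5  0.2  1.9  0.5 -0.2  1.  -0.   0.1 -0.9  0.4 -0.8 -0.6  1.8
 -2.   0.7]
```

Emit:
drive_tool(increments="0.0046 0.0126 -0.0255 0;0.0046 0.0126 -0.0255 0;0.0046 0.0126 -0.0255 0;0.0046 0.0126 -0.0255 0;0.0046 0.0126 -0.0255 -0.003;0.0045 0.0125 -0.0255 -0.003;0 0 0 0;0 0 0 0", grip=0.65, squeeze=25)

```text
t: 2.7
eef_pos: [0.5263, 0.125, 0.1792]
tool_rot: [-0.002, -0.046, 0.999, -0.0]
contact_force: [-0.1, -0.2, 0.1]
gripper_width: 0.652
```

Run:
```python
from h import *
c,im=snap("wrist","w2"); o=bot.get_obs(); print(o['eef_pos'])
for tag,P in [("thumb",(0.5284,0.1215,0.113))]: print(proj(c,P))
```

```text
[0.52737415 0.12412484 0.18060002]
[[250.11142434 219.34182769]]
```

View pics/w2.png

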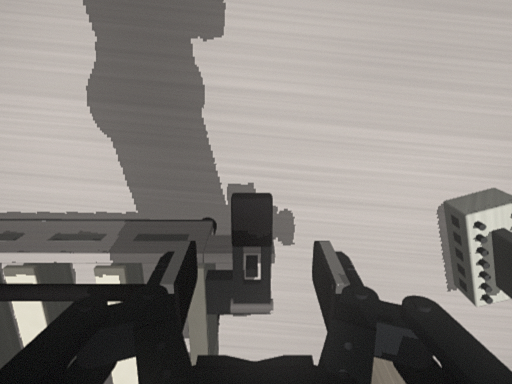

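Emit:
drive_tool(increments="0 0 -0.018 0;0 0 -0.018 0;0 0 -0.018 0;0 0 -0.016 0;0 0 0 0;0 0 0 0")

```text
t: 3.25
eef_pos: [0.5283, 0.1231, 0.1116]
tool_rot: [0.0, -0.044, 0.999, 0.0]
contact_force: [0.0, -0.8, 1.2]
gripper_width: 0.648
```

Emit:
drive_tool(increments="0 0 0 0;0 0 0 0;0 0 0 0;0 0 0 0;0 0 0 0;0 0 0 0", grip=0.1, squeeze=25)

```text
t: 3.75
eef_pos: [0.529, 0.1234, 0.1119]
tool_rot: [0.001, -0.045, 0.999, 0.0]
contact_force: [-1.7, -1.0, 7.1]
gripper_width: 0.297
```

Run:
```python
from h import *
c,im=snap("wrist","w3"); o=bot.get_obs(); print(o['eef_pos'],o['gripper_width'],o['contact_force'])
c,im=snap("scene","s3"); crop(im,200,130,340,235,"pics/s3c.png")
```

```text
[0.52893002 0.1233858  0.11191753] 0.2979799431861153 [-1.14175422 -1.1545572   7.25085988]
```

View pics/w3.png

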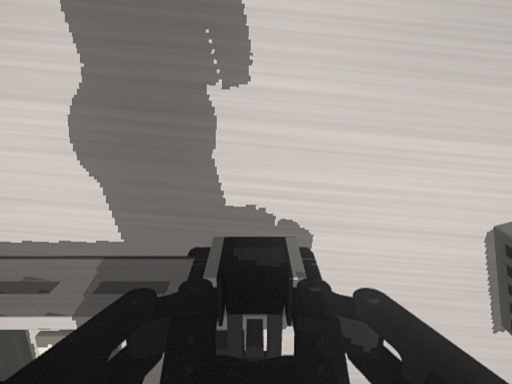

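View pics/s3c.png

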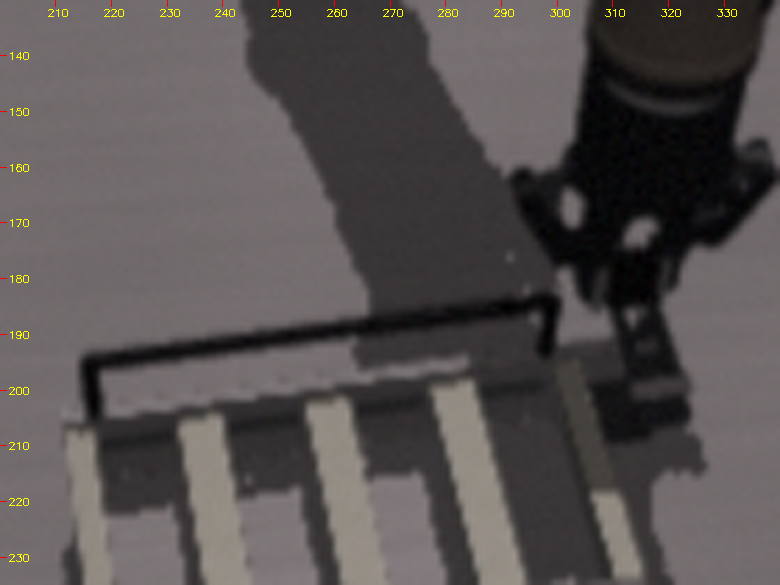

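Run:
```python
import numpy as np
ph=np.arange(0,2.25,.1); th=.0835
x=-72*np.cos(ph)+3*np.sin(ph); z=72*np.sin(ph)+3*np.cos(ph)
print("; ".join(f"{a*np.cos(th)/1000:.4f} {a*np.sin(th)/1000:.4f} {b/1000:.4f} 0" for a,b in zip(np.diff(x),np.diff(z))))
```

```text
0.0007 0.0001 0.0072 0; 0.0014 0.0001 0.0071 0; 0.0021 0.0002 0.0069 0; 0.0027 0.0002 0.0067 0; 0.0034 0.0003 0.0064 0; 0.0040 0.0003 0.0060 0; 0.0046 0.0004 0.0055 0; 0.0051 0.0004 0.0051 0; 0.0056 0.0005 0.0045 0; 0.0060 0.0005 0.0039 0; 0.0064 0.0005 0.0033 0; 0.0067 0.0006 0.0027 0; 0.0069 0.0006 0.0020 0; 0.0071 0.0006 0.0013 0; 0.0072 0.0006 0.0006 0; 0.0072 0.0006 -0.0002 0; 0.0071 0.0006 -0.0009 0; 0.0070 0.0006 -0.0016 0; 0.0068 0.0006 -0.0023 0; 0.0066 0.0005 -0.0029 0; 0.0062 0.0005 -0.0036 0; 0.0058 0.0005 -0.0042 0
```

Emit:
drive_tool(increments="0.0007 0.0001 0.0072 0; 0.0014 0.0001 0.0071 0; 0.0021 0.0002 0.0069 0; 0.0027 0.0002 0.0067 0; 0.0034 0.0003 0.0064 0; 0.0040 0.0003 0.0060 0; 0.0046 0.0004 0.0055 0; 0.0051 0.0004 0.0051 0; 0.0056 0.0005 0.0045 0; 0.0060 0.0005 0.0039 0; 0.0064 0.0005 0.0033 0; 0.0067 0.0006 0.0027 0")

```text
t: 4.85
eef_pos: [0.5768, 0.1277, 0.1759]
tool_rot: [-0.001, -0.045, 0.999, -0.0]
contact_force: [-3.7, -2.1, -2.8]
gripper_width: 0.299
```

Emit:
drive_tool(increments="0.0069 0.0006 0.0020 0; 0.0071 0.0006 0.0013 0; 0.0072 0.0006 0.0006 0; 0.0072 0.0006 -0.0002 0; 0.0071 0.0006 -0.0009 0; 0.0070 0.0006 -0.0016 0; 0.0068 0.0006 -0.0023 0; 0.0066 0.0005 -0.0029 0; 0.0062 0.0005 -0.0036 0; 0.0058 0.0005 -0.0042 0; 0 0 0 0;0 0 0 0")

```text
t: 5.85
eef_pos: [0.6468, 0.1339, 0.1644]
tool_rot: [0.002, -0.045, 0.999, 0.0]
contact_force: [0.9, 0.4, 5.7]
gripper_width: 0.297
```

Run:
```python
from h import *
o=bot.get_obs(); print(o['eef_pos'],o['gripper_width'],o['contact_force'])
c,im=snap("scene","s4"); crop(im,200,130,380,265,"pics/s4c.png")
```

```text
[0.64675493 0.13393727 0.16438458] 0.2968201272334796 [0.8681064  0.36926574 5.70217737]
```

View pics/s4c.png

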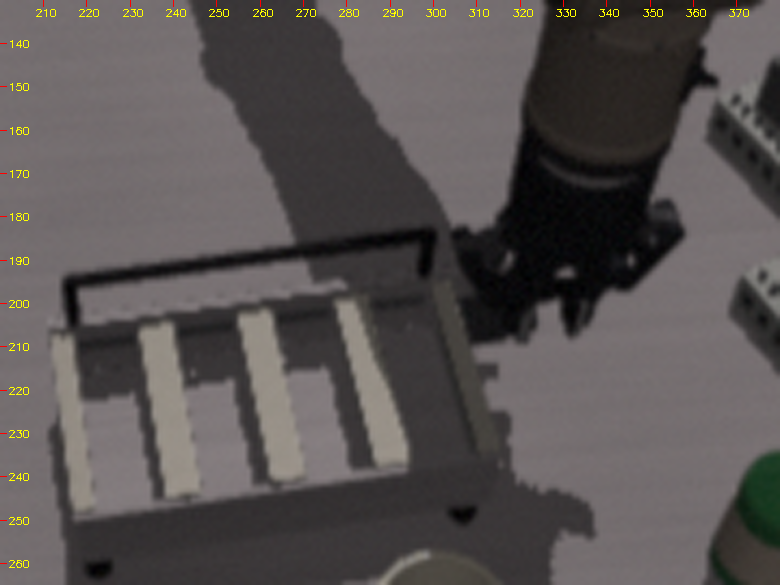

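Emit:
drive_tool(increments="0 0 0 0;0 0 0 0;0 0 0 0;0 0 0.025 0;0 0 0.035 0;0 0 0.035 0;0 0 0 0", grip=0.7)

```text
t: 6.48
eef_pos: [0.6479, 0.1332, 0.266]
tool_rot: [0.005, -0.044, 0.999, 0.001]
contact_force: [2.3, -1.1, 1.2]
gripper_width: 0.696
```

Emit:
drive_tool(increments="-0.0057 -0.0145 0 -0.12;-0.0057 -0.0145 0 -0.12;-0.0057 -0.0145 0 -0.12;-0.0057 -0.0145 0 -0.12;-0.0057 -0.0145 0 -0.12;-0.0057 -0.0145 0 -0.12;-0.0057 -0.0145 0 -0.12;-0.0057 -0.0145 0 -0.12;-0.0057 -0.0145 0 -0.12;-0.0057 -0.0145 0 -0.12;-0.0057 -0.0145 0 -0.12;-0.0057 -0.0145 0 -0.12", grip=0.5)

```text
t: 7.48
eef_pos: [0.5754, -0.0414, 0.2584]
tool_rot: [-0.0, 0.628, 0.779, -0.0]
contact_force: [-0.2, 0.5, -0.0]
gripper_width: 0.501
```

Emit:
drive_tool(increments="0 0 -0.02 -0.1;0 0 -0.02 -0.037;0 0 0 0;0 0 0 0")

```text
t: 7.82
eef_pos: [0.5753, -0.0406, 0.218]
tool_rot: [-0.001, 0.677, 0.736, -0.001]
contact_force: [0.4, 0.1, 0.6]
gripper_width: 0.5
```

Run:
```python
from h import *
o=bot.get_obs(); print(o['eef_pos'],o['q'].round(2),o['tool_rot'].round(3),o['gripper_width'],o['contact_force'])
c,im=snap("scene","s5"); crop(im,180,130,380,280,"pics/s5c.png"); c,im=snap("wrist","w5")
r=Rack(.579,-.0398,.0835); print(proj(c,r.w([(0,-115,139),(0,0,139),(0,115,139)])))
```

```text
[ 0.57530533 -0.04056296  0.21803393] [-0.64  0.45  0.79  1.87 -0.38  0.98  0.41] [-0.001  0.677  0.736 -0.001] 0.5001234322404725 [0.39132939 0.08681882 0.61225024]
[[257.59508332 345.59604002]
 [258.22209493 206.31041307]
 [259.1027463   10.68073589]]
```

View pics/s5c.png

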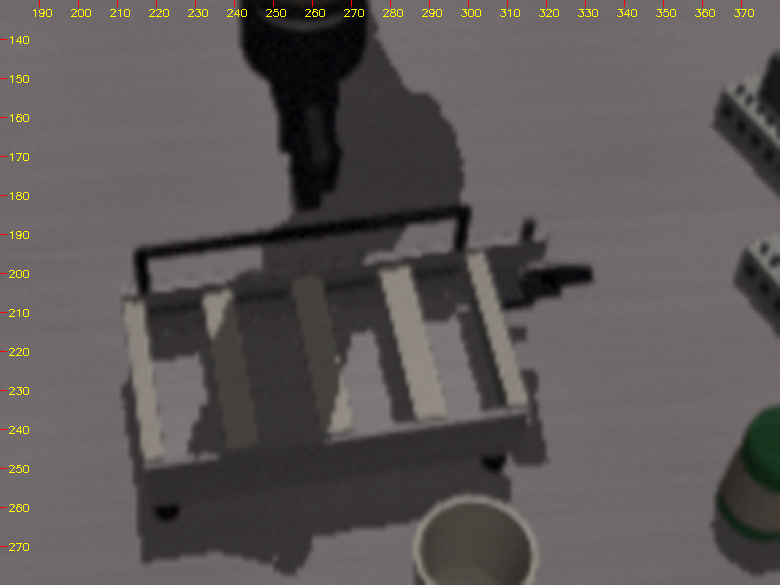

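View pics/w5.png

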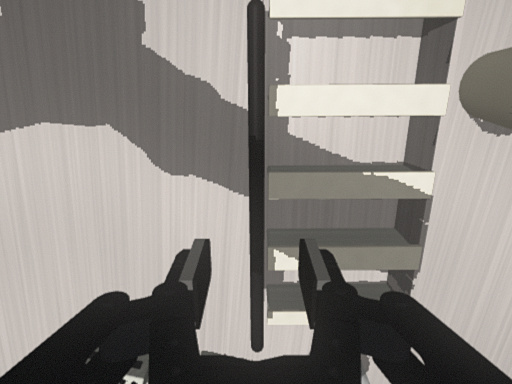

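Emit:
drive_tool(increments="0.0005 0 -0.02 0;0.0005 0 -0.02 0;0.0005 0 -0.02 0;0 0 -0.016 0;0 0 0 0;0 0 0 0")

```text
t: 8.42
eef_pos: [0.578, -0.0407, 0.1434]
tool_rot: [0.0, 0.677, 0.736, 0.0]
contact_force: [-0.1, -0.1, -0.1]
gripper_width: 0.5
```

Emit:
drive_tool(increments="0 0 0 0;0 0 0 0;0 0 0 0;0 0 0 0;0 0 0 0;0 0 0 0;0 0 0 0", grip=0, squeeze=30)

```text
t: 9.0
eef_pos: [0.5775, -0.0408, 0.1442]
tool_rot: [-0.0, 0.677, 0.736, 0.0]
contact_force: [-4.4, 1.2, 8.7]
gripper_width: 0.104
```

Run:
```python
from h import *
o=bot.get_obs(); print(o['eef_pos'],o['q'].round(2),o['tool_rot'].round(3),o['gripper_width'],o['contact_force'])
ph=np.linspace(0,1.57,23); th=.0835
x=-98*np.sin(ph); z=98*np.cos(ph)
print("; ".join(f"{a*np.cos(th)/1000:.4f} {a*np.sin(th)/1000:.4f} {b/1000:.4f} 0" for a,b in zip(np.diff(x),np.diff(z))))
```

```text
[ 0.57749087 -0.04084953  0.14420453] [-0.57  0.54  0.72  1.92 -0.47  0.85  0.48] [-0.     0.677  0.736  0.   ] 0.10372722979687005 [-4.35012486  1.15110867  8.65361009]
-0.0070 -0.0006 -0.0002 0; -0.0069 -0.0006 -0.0007 0; -0.0069 -0.0006 -0.0012 0; -0.0068 -0.0006 -0.0017 0; -0.0066 -0.0006 -0.0022 0; -0.0064 -0.0005 -0.0027 0; -0.0062 -0.0005 -0.0031 0; -0.0060 -0.0005 -0.0036 0; -0.0057 -0.0005 -0.0040 0; -0.0054 -0.0005 -0.0044 0; -0.0051 -0.0004 -0.0048 0; -0.0048 -0.0004 -0.0051 0; -0.0044 -0.0004 -0.0054 0; -0.0040 -0.0003 -0.0057 0; -0.0036 -0.0003 -0.0060 0; -0.0031 -0.0003 -0.0063 0; -0.0027 -0.0002 -0.0065 0; -0.0022 -0.0002 -0.0066 0; -0.0017 -0.0001 -0.0068 0; -0.0012 -0.0001 -0.0069 0; -0.0007 -0.0001 -0.0070 0; -0.0003 -0.0000 -0.0070 0
```

Emit:
drive_tool(increments="-0.0070 -0.0006 -0.0002 0; -0.0069 -0.0006 -0.0007 0; -0.0069 -0.0006 -0.0012 0; -0.0068 -0.0006 -0.0017 0; -0.0066 -0.0006 -0.0022 0; -0.0064 -0.0005 -0.0027 0; -0.0062 -0.0005 -0.0031 0; -0.0060 -0.0005 -0.0036 0; -0.0057 -0.0005 -0.0040 0; -0.0054 -0.0005 -0.0044 0; -0.0051 -0.0004 -0.0048 0")

```text
t: 9.92
eef_pos: [0.5078, -0.0469, 0.1137]
tool_rot: [-0.0, 0.677, 0.736, -0.0]
contact_force: [4.4, -2.4, 1.6]
gripper_width: 0.1
```

Emit:
drive_tool(increments="-0.0048 -0.0004 -0.0051 0; -0.0044 -0.0004 -0.0054 0; -0.0040 -0.0003 -0.0057 0; -0.0036 -0.0003 -0.0060 0; -0.0031 -0.0003 -0.0063 0; -0.0027 -0.0002 -0.0065 0; -0.0022 -0.0002 -0.0066 0; -0.0017 -0.0001 -0.0068 0; -0.0012 -0.0001 -0.0069 0; -0.0007 -0.0001 -0.0070 0; -0.0003 0 -0.0070 0;0 0 0 0")

```text
t: 10.92
eef_pos: [0.4808, -0.0491, 0.0446]
tool_rot: [0.0, 0.677, 0.736, 0.001]
contact_force: [5.3, -2.1, -0.7]
gripper_width: 0.104
```

Run:
```python
from h import *
o=bot.get_obs(); print(o['eef_pos'],o['q'].round(2),o['tool_rot'].round(3),o['gripper_width'],o['contact_force'])
c,im=snap("scene","s6"); crop(im,180,130,380,280,"pics/s6c.png");
```

```text
[ 0.48077898 -0.0490823   0.04455981] [-0.49  0.57  0.58  2.19 -0.61  0.55  0.63] [0.    0.677 0.736 0.001] 0.10423563531737767 [ 5.30224049 -2.05657758 -0.69934564]
```

View pics/s6c.png

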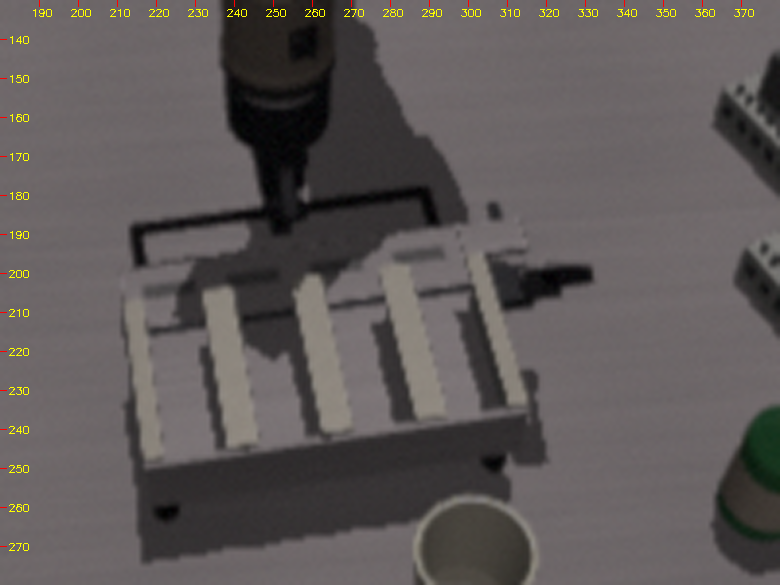

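Emit:
drive_tool(increments="0 0 0 0;0 0 0 0;0 0 0 0;0 0 0.03 0;0 0 0.04 0;0 0 0.04 0;0 0 0.04 0;0 0 0.04 0.12;0 0 0 0.12;0 0 0 0.12;0 0 0 0.12", grip=0.36)

```text
t: 11.88
eef_pos: [0.4791, -0.0482, 0.2351]
tool_rot: [-0.001, 0.48, 0.877, 0.001]
contact_force: [-0.6, -0.3, 0.1]
gripper_width: 0.362
```

Run:
```python
from h import *
o=bot.get_obs(); print(o['eef_pos'],o['q'].round(2),o['tool_rot'].round(3),o['gripper_width'],o['contact_force'])
c,im=snap("scene","s7"); crop(im,180,150,380,280,"pics/s7c.png")
# compare bar px
r=Rack(.579,-.0398,.0835); print(proj(c,r.w([(-98,-120,41),(-98,120,41),(-58,-131,45),(-76,181,45)])))
```

```text
[ 0.47914877 -0.04816639  0.2350696 ] [-0.72  0.22  0.8   2.06 -0.2   0.94  0.76] [-0.001  0.48   0.877  0.001] 0.3616441151700955 [-0.60287674 -0.26183493  0.14647857]
[[213.59796473 188.73555138]
 [291.05301239 178.96019461]
 [211.13747571 199.07028697]
 [312.18635037 181.26633237]]
```

View pics/s7c.png

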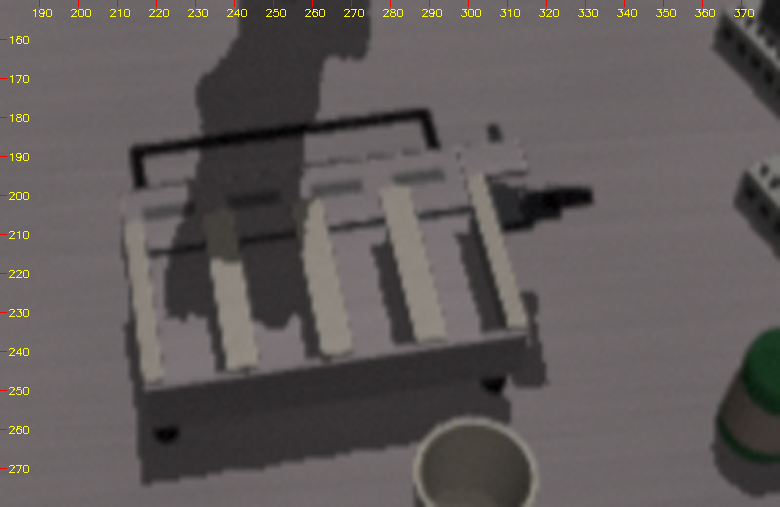

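Emit:
drive_tool(increments="0.0081 0.033 0.0025 0.119;0.0081 0.033 0.0025 0.119;0.0081 0.033 0.0025 0.119;0.0081 0.033 0.0025 0.119;0.0081 0.033 0.0025 0.119;0.0081 0.033 0.0025 0.119;0.0081 0.033 0.0025 0.119;0.0081 0.033 0.0025 0.119;0.0081 0.033 0.0025 0.119;0.0081 0.033 0.0025 0.119;0.0081 0.033 0.0025 0.119;0.0081 0.033 0.0025 0.119", grip=0.6)

```text
t: 12.93
eef_pos: [0.5762, 0.3484, 0.2637]
tool_rot: [-0.002, -0.21, 0.978, -0.0]
contact_force: [0.0, -0.2, -0.1]
gripper_width: 0.601
```

Emit:
drive_tool(increments="0 0 0 0;0 0 0 0;0 0 0 0")

```text
t: 13.18
eef_pos: [0.5765, 0.346, 0.2637]
tool_rot: [-0.001, -0.207, 0.978, -0.001]
contact_force: [0.2, -0.5, -0.2]
gripper_width: 0.6
```

Run:
```python
from h import *
o=bot.get_obs(); print(o['t'],o['eef_pos'],o['q'].round(2),o['tool_rot'].round(3),o['gripper_width'],o['contact_force'])
c,im=snap("wrist","w8")
```

```text
13.1833 [0.57651073 0.34604888 0.26369119] [-0.88  0.48  0.36  1.57 -0.18  1.13  1.5 ] [-0.001 -0.207  0.978 -0.001] 0.5995313304116479 [ 0.24175122 -0.53386815 -0.18023826]
```

View pics/w8.png

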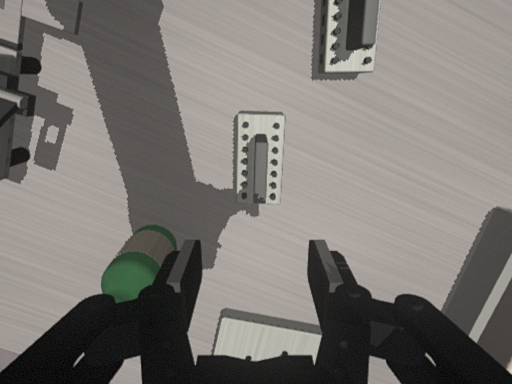

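Run:
```python
from h import *
c,im=load("w8"); crop(im,210,95,310,215,"pics/w8c.png",600,590)
```

```text
(no output)
```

View pics/w8c.png

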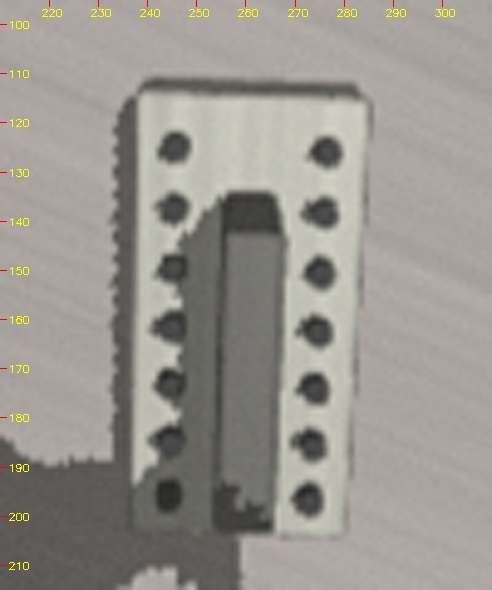

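```bash
cat >> h.py <<'E'
CB=np.array([(-50,-25,38),(-50,25,38),(50,25,38),(50,-25,38),(-30,-6,90),(-30,6,90),(30,6,90),(30,-6,90)],float)
def cfit(c,U,g,idx=range(8),z0=0.):
    U=np.array(U,float); M=CB[list(idx)]+[0,0,z0]
    q=least_squares(lambda p:(proj(c,Rack(*p).w(M))-U).ravel(),g,loss='soft_l1'); return q.x,q.fun.reshape(-1,2).round(1).tolist()
def px(L,x0,y0,s): return np.array(L)/s+[x0,y0]-.5
E
python3 - <<'E'
from h import *
c,im=load("w8")
U=px([(137,97),(366,100),(345,535),(131,532),(222,234),(285,235),(272,533),(213,532)],210,95,590/120)
print(cfit(c,U,[.5765,.3477,.4265])); print(cfit(c,U[:4],[.5765,.3477,.4265],range(4)))
E
```

```text
(array([0.57689388, 0.35041741, 0.39071562]), [[-0.8, -1.2], [0.8, -0.5], [0.3, 1.0], [-0.3, 0.5], [-0.3, -0.6], [0.1, -0.4], [0.4, 0.9], [-0.1, 0.8]])
(array([0.57707344, 0.35048305, 0.39304716]), [[-0.9, -1.0], [0.7, -0.4], [0.3, 1.1], [-0.2, 0.7]])
```

Run:
```python
from h import *
c,im=load("w8"); print(unproj(c,[(128,282),(110,262),(175,235)],.15)); ct,t=load("w8"); ct=bot.calibration("top"); print(unproj(ct,[(138,123),(146,138)],.15), unproj(ct,[(150,140),(340,150),(222,108)],0.0), unproj(ct,[(350,147),(222,103)],0.085))
```

```text
[[0.69199523 0.28059087 0.15      ]
 [0.67969546 0.2615751  0.15      ]
 [0.63518516 0.30189853 0.15      ]]
[[0.74046002 0.26740842 0.15      ]
 [0.70072659 0.24479773 0.15      ]] [[ 0.72818145  0.2676194   0.        ]
 [ 0.70763059 -0.29219819  0.        ]
 [ 0.82841135  0.05772121  0.        ]] [[ 0.69932167 -0.30317254  0.085     ]
 [ 0.81782763  0.05241797  0.085     ]]
```

Emit:
drive_tool(increments="0.0005 0.0044 -0.03 -0.025;0 0 -0.035 0;0 0 -0.035 0;0 0 -0.03 0;0 0 -0.03 0;0 0 -0.0235 0;0 0 0 0;0 0 0 0")

```text
t: 13.9
eef_pos: [0.5771, 0.3496, 0.0807]
tool_rot: [-0.001, -0.195, 0.981, -0.001]
contact_force: [-0.2, 0.2, 1.1]
gripper_width: 0.596
```

Emit:
drive_tool(increments="0 0 0 0;0 0 0 0;0 0 0 0;0 0 0 0;0 0 0 0;0 0 0 0;0 0 0 0", grip=0, squeeze=60)

```text
t: 14.48
eef_pos: [0.5786, 0.3522, 0.0834]
tool_rot: [0.001, -0.196, 0.981, 0.001]
contact_force: [-1.2, -0.3, 6.6]
gripper_width: 0.133
```

Emit:
drive_tool(increments="0 0 0.02 0;0 0 0.02 0;0 0 0.02 0;0 0 0 0;0 0 0 0")

```text
t: 14.9
eef_pos: [0.578, 0.3517, 0.1421]
tool_rot: [0.001, -0.196, 0.981, 0.001]
contact_force: [-0.1, 0.8, -4.6]
gripper_width: 0.129
```

Run:
```python
from h import *
o=bot.get_obs(); print(o['t'],o['eef_pos'],o['q'].round(2),o['tool_rot'].round(3),o['gripper_width'],o['contact_force'])
c,im=snap("wrist","w9"); c,im=snap("scene","s9"); crop(im,250,100,450,250,"pics/s9c.png")
```

```text
14.9 [0.57799376 0.35174484 0.14212611] [-0.86  0.61  0.32  1.66 -0.23  0.91  1.52] [ 0.001 -0.196  0.981  0.001] 0.12923612073451646 [-0.11680338  0.76547838 -4.59621051]
```

View pics/w9.png

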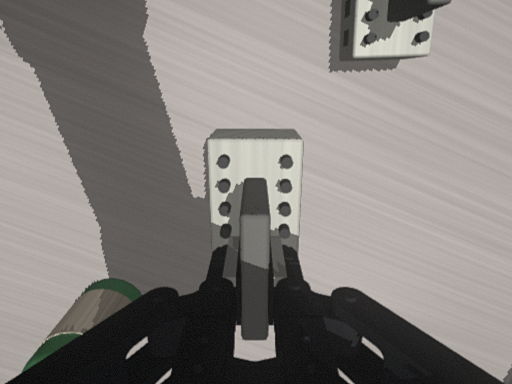

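View pics/s9c.png

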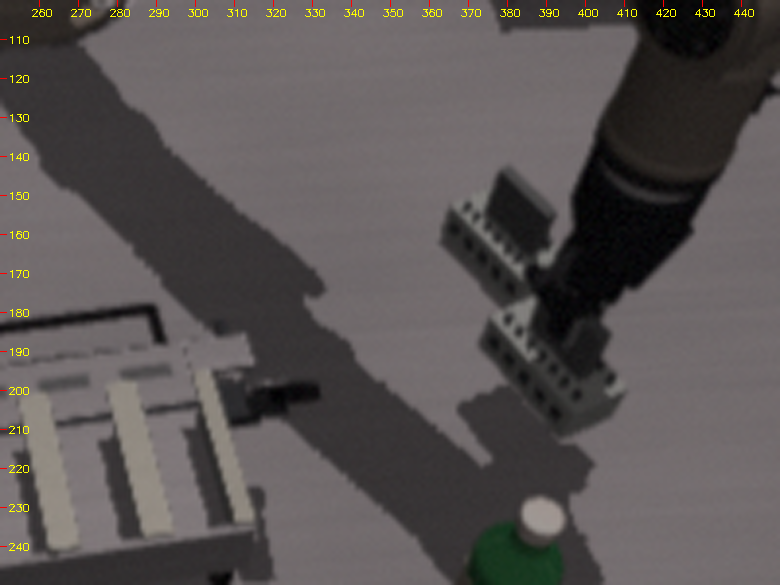

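Emit:
drive_tool(increments="0 0 0.025 0;0 0 0.03 0;-0.0069 -0.0301 0 -0.031;-0.0069 -0.0301 0 -0.031;-0.0069 -0.0301 0 -0.031;-0.0069 -0.0301 0 -0.031;-0.0069 -0.0301 0 -0.031;-0.0069 -0.0301 0 -0.031;-0.0069 -0.0301 0 -0.031;-0.0069 -0.0301 0 -0.031;-0.0069 -0.0301 0 -0.031;-0.0068 -0.0301 0 -0.031")

```text
t: 16.0
eef_pos: [0.5071, 0.049, 0.195]
tool_rot: [-0.001, -0.042, 0.999, -0.0]
contact_force: [0.1, -0.2, -3.6]
gripper_width: 0.131
```

Emit:
drive_tool(increments="0 0 0 0;0 0 -0.02 0;0 0 -0.02 0;0 0 0 0;0 0 0 0")

```text
t: 16.42
eef_pos: [0.5073, 0.0502, 0.155]
tool_rot: [-0.002, -0.043, 0.999, -0.001]
contact_force: [-0.5, -0.4, -4.1]
gripper_width: 0.13
```

Run:
```python
from h import *
o=bot.get_obs(); print(o['t'],o['eef_pos'],o['q'].round(2),o['tool_rot'].round(3),o['gripper_width'],o['contact_force'])
c,im=snap("wrist","w10"); c,im=snap("scene","s10"); crop(im,180,130,380,280,"pics/s10c.png")
```

```text
16.4167 [0.507282   0.05022747 0.15497654] [-0.61  0.36  0.47  2.06 -0.23  0.77  1.66] [-0.002 -0.043  0.999 -0.001] 0.12979191994665162 [-0.48461789 -0.39899454 -4.09941055]
```

View pics/w10.png

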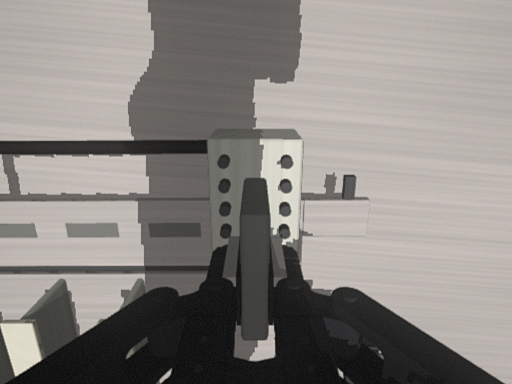

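View pics/s10c.png

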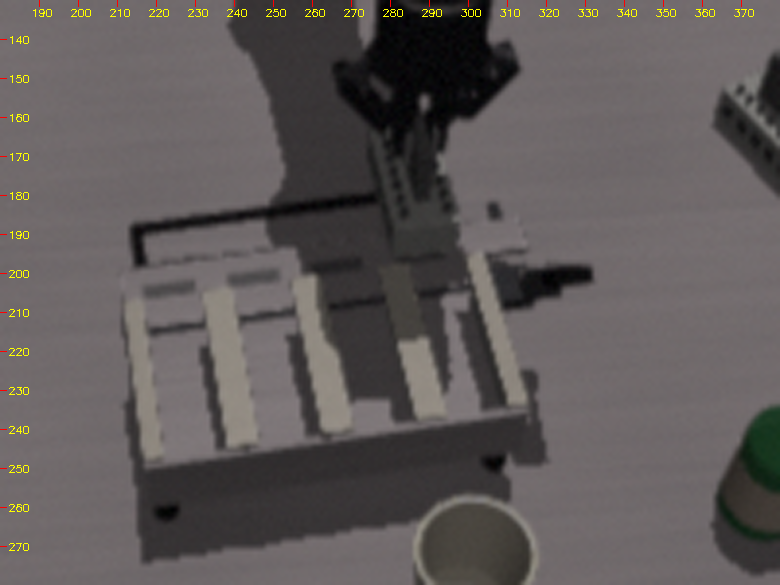

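Run:
```python
from h import *
c,im=load("w10"); r=Rack(.579,-.0398,.0835)
P=np.array([(-58,181,45),(0,181,45),(-58,-60,45),(-98,-30,46),(8,53,99),(8,-11,99),(8,11,99)])
print(np.c_[P,proj(c,r.w(P)).round(1)])
o=bot.get_obs(); print(r.r(o['eef_pos']))
crop(im,0,130,400,384,"pics/w10c.png")
# cassette proj if at TCP
```

```text
[[-58.  181.   45.  369.3 201.3]
 [  0.  181.   45.  361.4 268.7]
 [-58.  -60.   45.   49.2 200.8]
 [-98.  -30.   46.   79.6 148.6]
 [  8.   53.   99.  191.  323.6]
 [  8.  -11.   99.   93.9 323.4]
 [  8.   11.   99.  127.3 323.5]]
[[-62.24978943  95.8200447  156.68593365]]
```

View pics/w10c.png

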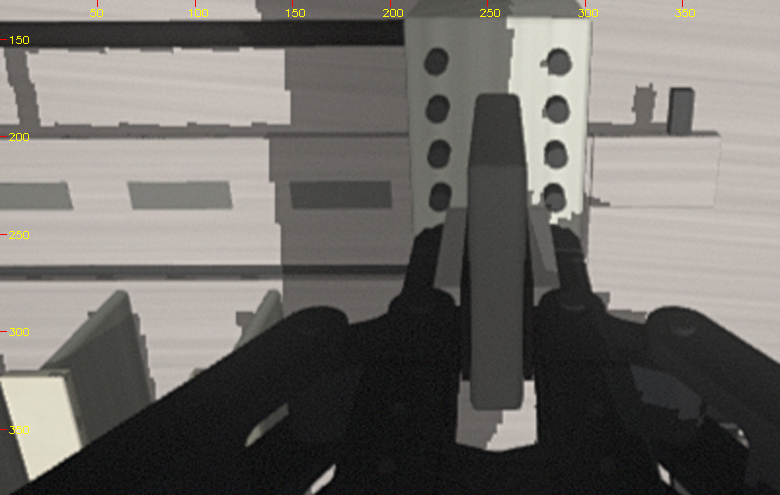

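Emit:
drive_tool(increments="0 0.001 -0.0125 -0.002;0 0 -0.013 0;0 0 0 0;0.01 0.0008 0 0;0.01 0.0008 0 0;0.01 0.0008 0 0;0.01 0.0008 0 0;0 0 0 0;0 0 0 0")

```text
t: 17.27
eef_pos: [0.5496, 0.0546, 0.1311]
tool_rot: [0.0, -0.042, 0.999, -0.0]
contact_force: [0.1, -0.7, -3.7]
gripper_width: 0.127
```

Run:
```python
from h import *
o=bot.get_obs(); print(o['t'],o['eef_pos'],o['tool_rot'].round(3),o['gripper_width'],o['contact_force'])
c,im=snap("wrist","w11"); c,im=snap("scene","s11"); crop(im,230,150,330,225,"pics/s11c.png")
r=Rack(.579,-.0398,.0835);print(r.r(o['eef_pos']))
```

```text
17.2667 [0.54963503 0.05462508 0.13108736] [ 0.    -0.042  0.999 -0.   ] 0.12688485610075553 [ 0.09997026 -0.73039392 -3.67772884]
[[-21.38732206  96.54522325 131.08736144]]
```

View pics/w11.png

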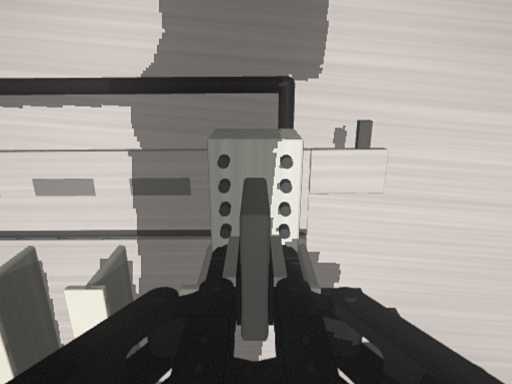

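View pics/s11c.png

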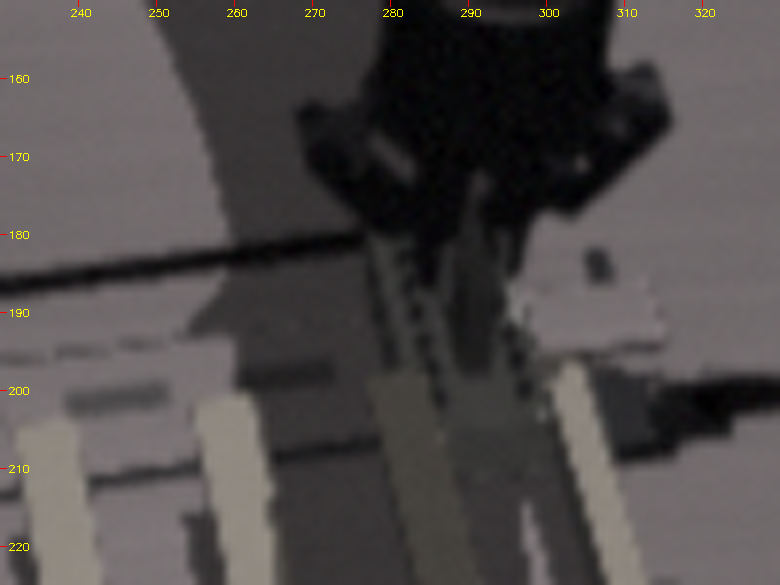

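Run:
```python
from h import *
c,im=load("s11"); r=Rack(.579,-.0398,.0835)
P=np.array([(8,53,99),(8,75,99),(8,117,99),(8,131,99),(8,-11,99),(8,11,99),(8,-75,99),(8,-53,99)]); print(np.c_[P,proj(c,r.w(P)).round(1)])
P=np.array([(8.6,90.5,136.5),(8.6,102.5,136.5),(28.6,71.5,84.5),(28.6,121.5,84.5)]);print(np.c_[P,proj(c,r.w(P)).round(1)])
c,im=load("w11")
P=np.array([(8,53,99),(8,11,99),(8,-11,99),(8,-75,99),(-58,181,45),(0,181,45),(-98,120,41)]);print(np.c_[P,proj(c,r.w(P)).round(1)])
crop(im,0,60,400,340,"pics/w11c.png")
```

```text
[[  8.   53.   99.  277.4 198.5]
 [  8.   75.   99.  285.1 197.5]
 [  8.  117.   99.  299.7 195.6]
 [  8.  131.   99.  304.6 194.9]
 [  8.  -11.   99.  254.8 201.4]
 [  8.   11.   99.  262.6 200.4]
 [  8.  -75.   99.  232.  204.4]
 [  8.  -53.   99.  239.9 203.4]]
[[  8.6  90.5 136.5 291.6 188.9]
 [  8.6 102.5 136.5 295.9 188.4]
 [ 28.6  71.5  84.5 285.  206.6]
 [ 28.6 121.5  84.5 302.5 204.2]]
[[  8.   53.   99.  176.9 290.3]
 [  8.   11.   99.  100.5 290.3]
 [  8.  -11.   99.   60.4 290.4]
 [  8.  -75.   99.  -56.  290.4]
 [-58.  181.   45.  387.6 151.2]
 [  0.  181.   45.  377.  233.1]
 [-98.  120.   41.  294.1  85.9]]
```

View pics/w11c.png

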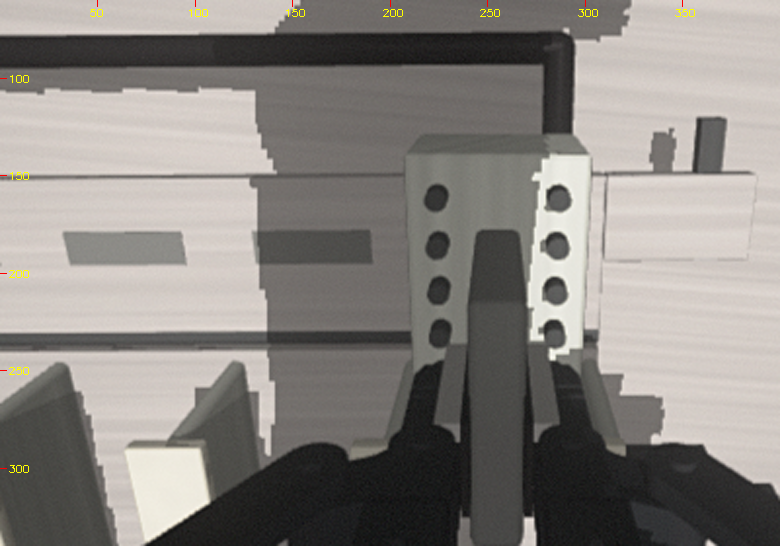

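Emit:
drive_tool(increments="0 0.0015 -0.001 0;0 0 0 0;0.0093 0.0008 0 0;0.0093 0.0008 0 0;0.0093 0.0008 0 0;0.0093 0.0008 0 0;0 0 0 0")

```text
t: 17.95
eef_pos: [0.5888, 0.0597, 0.1302]
tool_rot: [0.001, -0.042, 0.999, -0.0]
contact_force: [0.2, 0.5, -4.1]
gripper_width: 0.126
```

Emit:
drive_tool(increments="0.0093 0.0008 0 0;0.0093 0.0008 0 0;0.0093 0.0008 0 0;0.0093 0.0008 0 0;0.0093 0.0008 0 0;0.0093 0.0008 0 0;0 0 0 0;0 0 0 0")

```text
t: 18.62
eef_pos: [0.6421, 0.0641, 0.1297]
tool_rot: [-0.0, -0.042, 0.999, -0.0]
contact_force: [-0.8, -0.1, -3.3]
gripper_width: 0.129
```

Run:
```python
from h import *
o=bot.get_obs(); print(o['t'],o['eef_pos'],o['tool_rot'].round(3),o['gripper_width'],o['contact_force'])
c,im=snap("wrist","w12"); c,im=snap("scene","s12"); crop(im,230,150,350,245,"pics/s12c.png")
r=Rack(.579,-.0378,.0835);print(r.r(o['eef_pos']))
```

```text
18.6167 [0.64213427 0.06408044 0.12972271] [-0.    -0.042  0.999 -0.   ] 0.12853011685781798 [-0.76007569 -0.07793216 -3.25488872]
[[ 71.41144168  96.25989285 129.72271322]]
```

View pics/w12.png

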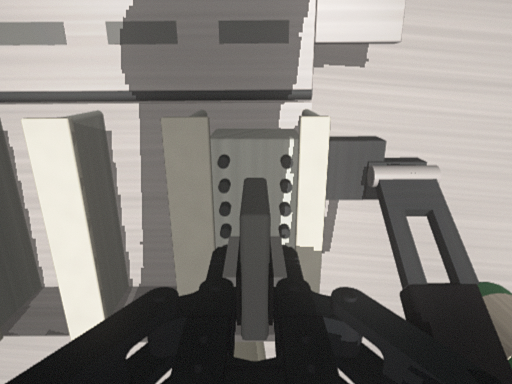

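View pics/s12c.png

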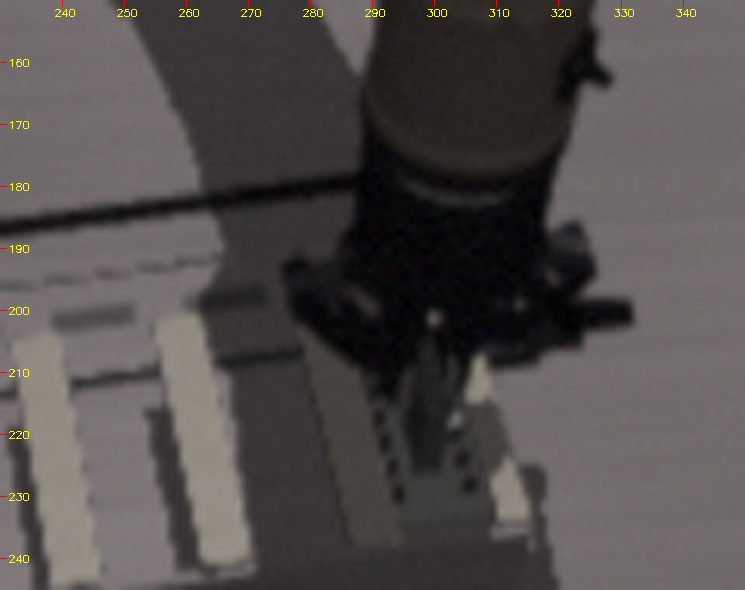

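Emit:
drive_tool(increments="0 0 -0.0015 0;0 0 0 0;0 0 0 0;0 0 0 0;0 0 0 0;0 0 0 0;0 0 0.02 0;0 0 0.04 0;0 0 0.04 0;0 0 0.04 0", grip=0.36)

```text
t: 19.55
eef_pos: [0.6413, 0.0639, 0.2699]
tool_rot: [-0.0, -0.041, 0.999, -0.0]
contact_force: [0.5, 1.2, 0.3]
gripper_width: 0.362
```

Emit:
drive_tool(increments="-0.0195 0.026 0 0.025;-0.0195 0.026 0 0.025;-0.0195 0.026 0 0.025;-0.0195 0.026 0 0.025;-0.0195 0.026 0 0.025;-0.0195 0.026 0 0.025;-0.0195 0.026 0 0.025;-0.0195 0.026 0 0.025;-0.0195 0.026 0 0.025;-0.0195 0.026 0 0.025;-0.0195 0.026 0 0.025;-0.0135 0.026 0 0.03", grip=0.6)

```text
t: 20.55
eef_pos: [0.4118, 0.3774, 0.2686]
tool_rot: [-0.0, -0.194, 0.981, 0.0]
contact_force: [0.4, -0.2, -0.6]
gripper_width: 0.6
```

Emit:
drive_tool(increments="0 0 0 0;0 0 0 0;0 0 0 0")

```text
t: 20.8
eef_pos: [0.4142, 0.3755, 0.2684]
tool_rot: [0.0, -0.192, 0.981, -0.0]
contact_force: [0.2, -1.0, -0.3]
gripper_width: 0.596
```

Run:
```python
from h import *
o=bot.get_obs(); print(o['t'],o['eef_pos'],o['q'].round(2),o['tool_rot'].round(3),o['gripper_width'],o['contact_force'])
c,im=snap("wrist","w13"); crop(im,180,60,340,260,"pics/w13c.png"); c,im=snap("scene","s13"); crop(im,100,120,420,290,"pics/s13c.png")
```

```text
20.8 [0.41419487 0.3754513  0.26843505] [-1.1   0.28  0.31  1.84 -0.1   1.04  1.2 ] [ 0.    -0.192  0.981 -0.   ] 0.5963998009564008 [ 0.246342   -1.04901612 -0.33132112]
```

View pics/w13c.png

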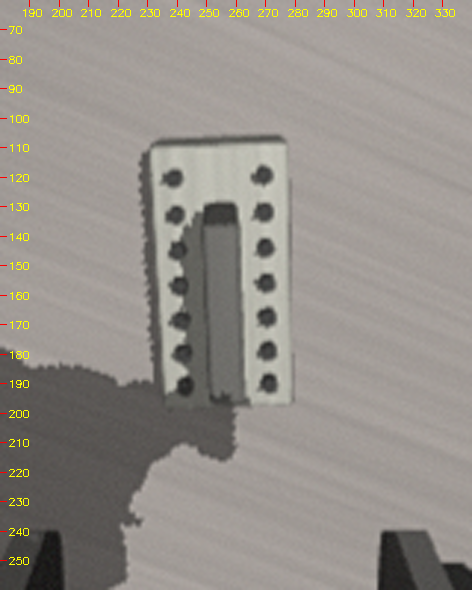

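View pics/s13c.png

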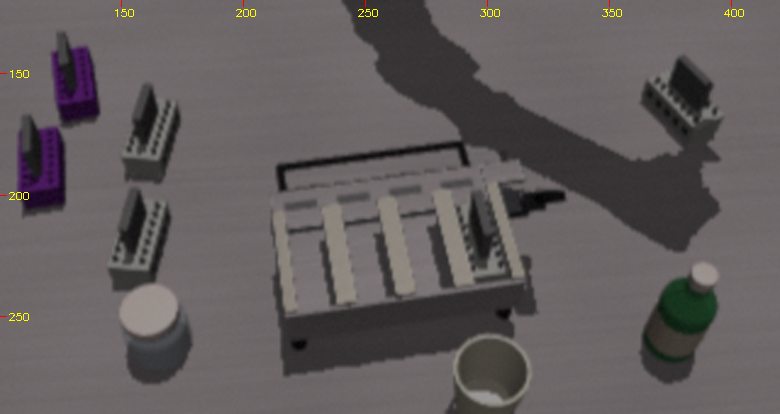

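Run:
```python
from h import *
c,im=load("w13")
U=px([(151,144),(285,140),(291,404),(166,406),(202,223),(240,222),(245,403),(211,404)],180,60,2.95)
print(cfit(c,U,[.4145,.375,.4])); print(cfit(c,U[:4],[.4145,.375,.4],range(4)))
```

```text
(array([0.41143577, 0.37419273, 0.42292998]), [[-0.8, 0.1], [1.6, -0.3], [0.7, 0.2], [-0.7, 1.0], [-0.1, -0.3], [0.1, -0.4], [0.3, 0.1], [-0.6, 0.1]])
(array([0.41132182, 0.37396179, 0.42187208]), [[-0.9, -0.1], [1.5, -0.5], [0.6, 0.1], [-0.9, 0.8]])
```

Emit:
drive_tool(increments="-0.0028 -0.0014 -0.03 0.0355;0 0 -0.035 0;0 0 -0.035 0;0 0 -0.03 0;0 0 -0.03 0;0 0 -0.0275 0;0 0 0 0;0 0 0 0")

```text
t: 21.57
eef_pos: [0.4112, 0.3731, 0.0803]
tool_rot: [-0.001, -0.209, 0.978, -0.001]
contact_force: [-0.1, -0.3, 0.5]
gripper_width: 0.602
```

Emit:
drive_tool(increments="0 0 0 0;0 0 0 0;0 0 0 0;0 0 0 0;0 0 0 0;0 0 0 0;0 0 0 0", grip=0, squeeze=60)

```text
t: 22.15
eef_pos: [0.4119, 0.3758, 0.0828]
tool_rot: [0.001, -0.21, 0.978, 0.001]
contact_force: [0.1, -1.6, 8.9]
gripper_width: 0.13
```

Emit:
drive_tool(increments="0 0 0.02 0;0 0 0.03 0;0 0 0.03 0;0 0 0.03 0;0 0 0 0")

```text
t: 22.57
eef_pos: [0.4135, 0.3768, 0.1971]
tool_rot: [0.004, -0.21, 0.978, 0.003]
contact_force: [1.3, 0.2, -2.3]
gripper_width: 0.13
```

Run:
```python
from h import *
o=bot.get_obs(); print(o['t'],o['eef_pos'],o['q'].round(2),o['tool_rot'].round(3),o['gripper_width'],o['contact_force'])
c,im=snap("wrist","w14")
r=Rack(.579,-.0378,.0835);print(r.w([(-62,32,0),(-62,-32,0),(-62,-96,0)]))
```

```text
22.5667 [0.41346381 0.37683456 0.1970539 ] [-1.09  0.35  0.29  1.91 -0.13  0.88  1.27] [ 0.004 -0.21   0.978  0.003] 0.13018216958129314 [ 1.30515044  0.16067822 -2.31104352]
[[ 0.51454712 -0.01108248  0.        ]
 [ 0.51988491 -0.0748595   0.        ]
 [ 0.5252227  -0.13863651  0.        ]]
```

View pics/w14.png

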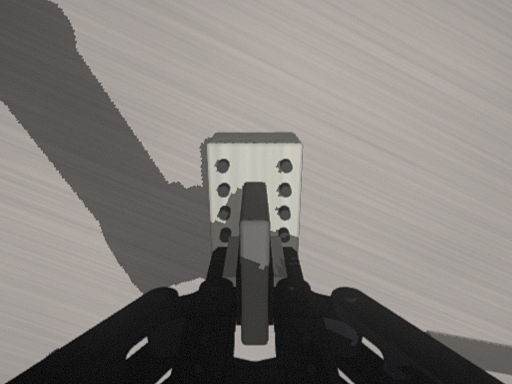

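Emit:
drive_tool(increments="0.0085 -0.0322 0 -0.028;0.0085 -0.0322 0 -0.028;0.0085 -0.0322 0 -0.028;0.0085 -0.0322 0 -0.028;0.0085 -0.0322 0 -0.028;0.0085 -0.0322 0 -0.028;0.0085 -0.0322 0 -0.028;0.0085 -0.0322 0 -0.028;0.0085 -0.0322 0 -0.028;0.0085 -0.0322 0 -0.028;0.0085 -0.0322 0 -0.028;0.009 -0.0318 0 -0.031")

```text
t: 23.62
eef_pos: [0.5124, -0.0129, 0.1899]
tool_rot: [-0.001, -0.042, 0.999, -0.0]
contact_force: [0.9, 0.8, -3.1]
gripper_width: 0.133
```

Emit:
drive_tool(increments="0 0 0 0;0 0 -0.03 0;0 0 -0.03 0;0 0 0 0;0 0 0 0")

```text
t: 24.03
eef_pos: [0.512, -0.0114, 0.1293]
tool_rot: [-0.002, -0.042, 0.999, -0.0]
contact_force: [-0.2, 0.1, -3.1]
gripper_width: 0.131
```

Run:
```python
from h import *
o=bot.get_obs(); print(o['t'],o['eef_pos'],o['q'].round(2),o['tool_rot'].round(4),o['gripper_width'],o['contact_force'])
c,im=snap("wrist","w15"); crop(im,0,120,512,384,"pics/w15c.png")
r=Rack(.579,-.0378,.0835);print(r.r(o['eef_pos']))
```

```text
24.0333 [ 0.51199679 -0.01137803  0.12931019] [-0.48  0.41  0.47  2.07 -0.28  0.72  1.82] [-2.000e-03 -4.220e-02  9.991e-01 -4.000e-04] 0.13108687292138438 [-0.17855471  0.07194347 -3.07994157]
[[-64.56609394  31.918186   129.31019018]]
```

View pics/w15c.png

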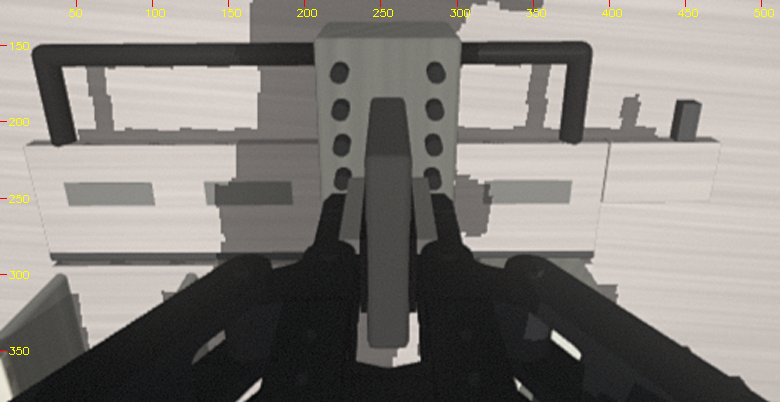

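Emit:
drive_tool(increments="0 0 0.0005 0;0.01 0.0008 0 0;0.01 0.0008 0 0;0.01 0.0008 0 0;0.01 0.0008 0 0;0 0 0 0;0 0 0 0")

```text
t: 24.67
eef_pos: [0.5542, -0.008, 0.1313]
tool_rot: [0.0, -0.042, 0.999, -0.0]
contact_force: [-0.3, 0.4, -2.4]
gripper_width: 0.126
```

Run:
```python
from h import *
o=bot.get_obs(); print(o['t'],o['eef_pos'],o['tool_rot'].round(4),o['gripper_width'],o['contact_force'])
c,im=snap("wrist","w16"); crop(im,0,120,512,384,"pics/w16c.png")
r=Rack(.579,-.0378,.0835);print(r.r(o['eef_pos']))
```

```text
24.6667 [ 0.55422326 -0.00801625  0.13134405] [ 1.000e-04 -4.240e-02  9.991e-01 -2.000e-04] 0.12559599016004025 [-0.31843279  0.35310252 -2.41185257]
[[-22.20636198  31.74643018 131.34405063]]
```

View pics/w16c.png

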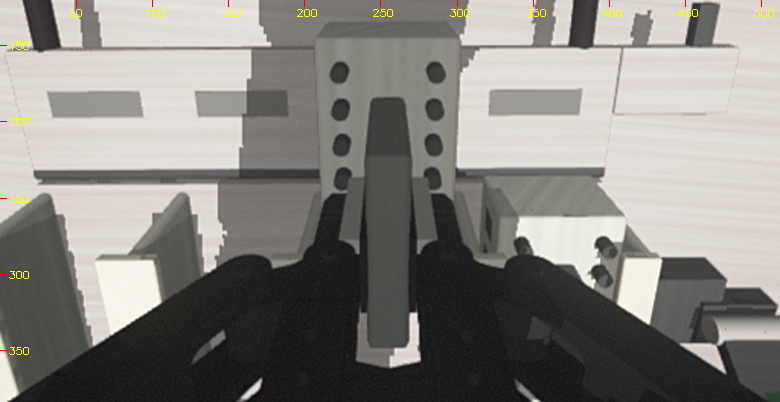

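Emit:
drive_tool(increments="0 0 -0.001 0;0.0094 0.0008 0 0;0.0094 0.0008 0 0;0.0094 0.0008 0 0;0.0094 0.0008 0 0;0.0094 0.0008 0 0;0.0094 0.0008 0 0;0.0094 0.0008 0 0;0.0094 0.0008 0 0;0.0094 0.0008 0 0;0.0094 0.0008 0 0;0 0 0 0")

```text
t: 25.72
eef_pos: [0.6497, 0.0003, 0.1306]
tool_rot: [0.001, -0.043, 0.999, -0.0]
contact_force: [0.7, 0.6, -3.7]
gripper_width: 0.132
```

Run:
```python
from h import *
o=bot.get_obs(); print(o['t'],o['eef_pos'],o['tool_rot'].round(4),o['gripper_width'],o['contact_force'])
c,im=snap("wrist","w17")
r=Rack(.579,-.0378,.0835);print(r.r(o['eef_pos']))
```

```text
25.7167 [6.49681287e-01 3.37804179e-04 1.30557204e-01] [ 1.000e-03 -4.260e-02  9.991e-01 -1.000e-04] 0.1317424789259463 [ 0.72885539  0.61015296 -3.68028522]
[[ 73.61583378  32.10989664 130.55720395]]
```

View pics/w17.png

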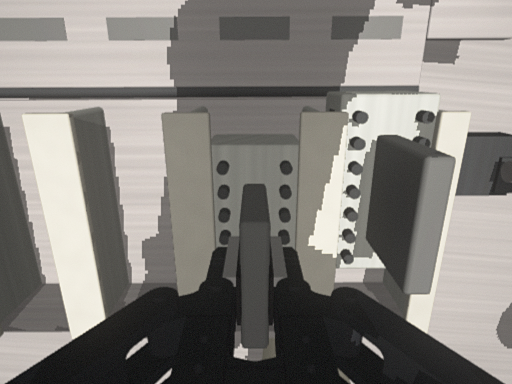

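Run:
```python
from h import *
c,im=load("w17"); crop(im,300,80,480,310,"pics/w17c.png")
r=Rack(.579,-.0378,.0835)
for x in (30,40,50,60,72): print(x, proj(c,r.w([(x-50,71,83),(x-50,121,83),(x-30,90,135),(x-30,102,135),(x+30,102,135)])).round(0).tolist())
```

```text
30 [[339.0, 50.0], [444.0, 50.0], [426.0, 101.0], [461.0, 101.0], [431.0, 255.0]]
40 [[337.0, 73.0], [440.0, 73.0], [421.0, 130.0], [456.0, 130.0], [427.0, 277.0]]
50 [[335.0, 94.0], [437.0, 94.0], [417.0, 158.0], [450.0, 158.0], [423.0, 297.0]]
60 [[334.0, 115.0], [433.0, 115.0], [413.0, 184.0], [445.0, 184.0], [419.0, 317.0]]
72 [[332.0, 138.0], [429.0, 139.0], [408.0, 214.0], [439.0, 214.0], [415.0, 339.0]]
```

View pics/w17c.png

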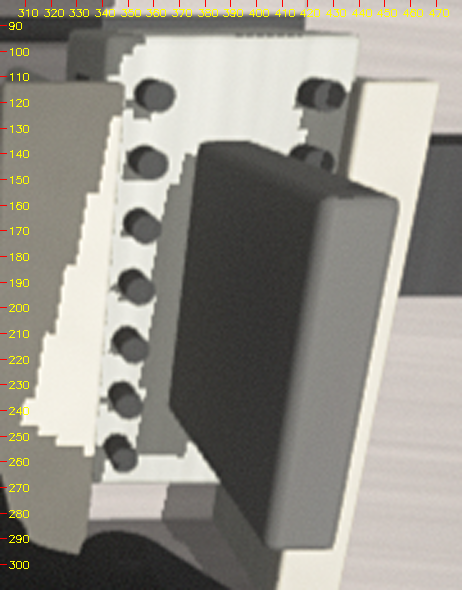

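Cassette A has shifted to x≈50, about 20 mm towards the gate. I'll release B, look again, then re-seat A.

Emit:
drive_tool(increments="0 0 -0.002 0;0 0 0 0;0 0 0 0;0 0 0 0;0 0 0 0;0 0 0 0;0 0 0.02 0;0 0 0.03 0;0 0 0.03 0;0 0 0 0", grip=0.36)

```text
t: 26.6
eef_pos: [0.6508, -0.0007, 0.2147]
tool_rot: [0.005, -0.042, 0.999, 0.0]
contact_force: [1.0, -0.7, 0.9]
gripper_width: 0.367
```

Run:
```python
from h import *
o=bot.get_obs(); print(o['t'],o['eef_pos'],o['tool_rot'].round(4),o['gripper_width'],o['contact_force'])
c,im=snap("wrist","w18")
r=Rack(.579,-.0378,.0835)
print(r.r(o['eef_pos']))
for y in (96,32):
  for x in (40,50,60,72): print(y,x, proj(c,r.w([(x-50,y-25,83),(x-50,y+25,83),(x-30,y-6,135),(x-30,y+6,135),(x+30,y+6,135)])).round(0).tolist())
```

```text
26.6 [ 0.65077239 -0.00069754  0.21470897] [ 4.800e-03 -4.210e-02  9.991e-01  2.000e-04] 0.3667085371271676 [ 1.00577635 -0.71066118  0.89556817]
[[ 74.61678832  30.98716188 214.70896732]]
96 40 [[311.0, 72.0], [380.0, 72.0], [356.0, 106.0], [376.0, 106.0], [365.0, 201.0]]
96 50 [[310.0, 86.0], [378.0, 86.0], [354.0, 123.0], [374.0, 123.0], [363.0, 215.0]]
96 60 [[310.0, 100.0], [377.0, 100.0], [352.0, 140.0], [372.0, 140.0], [361.0, 228.0]]
96 72 [[309.0, 117.0], [375.0, 117.0], [350.0, 159.0], [370.0, 159.0], [360.0, 244.0]]
32 40 [[223.0, 72.0], [292.0, 72.0], [248.0, 106.0], [268.0, 106.0], [267.0, 201.0]]
32 50 [[223.0, 86.0], [291.0, 86.0], [248.0, 123.0], [268.0, 123.0], [267.0, 215.0]]
32 60 [[224.0, 100.0], [291.0, 100.0], [248.0, 140.0], [267.0, 140.0], [266.0, 228.0]]
32 72 [[224.0, 117.0], [290.0, 117.0], [248.0, 159.0], [267.0, 159.0], [266.0, 244.0]]
```

View pics/w18.png

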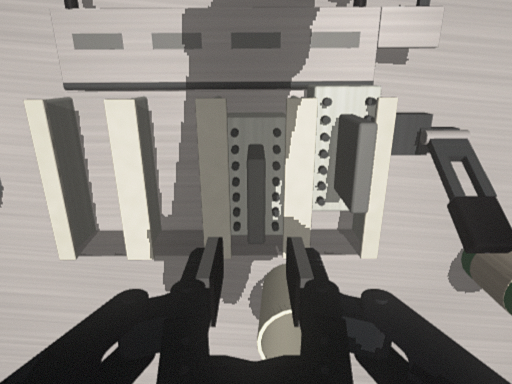

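Emit:
drive_tool(increments="-0.015 0.0315 0 0;-0.015 0.0315 0 0;0 0 0 0;0 0 -0.03 0;0 0 -0.03 0;0 0 -0.025 0;0 0 0 0;0 0 0 0", grip=0.42)

```text
t: 27.32
eef_pos: [0.6169, 0.0629, 0.1221]
tool_rot: [-0.001, -0.042, 0.999, -0.0]
contact_force: [0.0, 0.4, -0.1]
gripper_width: 0.423
```

Emit:
drive_tool(increments="0 0 0 0;0 0 0 0;0 0 0 0;0 0 0 0;0 0 0 0;0 0 0 0", grip=0, squeeze=50)

```text
t: 27.82
eef_pos: [0.6171, 0.0629, 0.1231]
tool_rot: [-0.0, -0.042, 0.999, -0.0]
contact_force: [0.8, -0.6, -3.3]
gripper_width: 0.134
```

Run:
```python
from h import *
o=bot.get_obs(); print(o['t'],o['eef_pos'],o['tool_rot'].round(4),o['gripper_width'],o['contact_force'])
c,im=snap("wrist","w19")
r=Rack(.579,-.0378,.0835)
print(r.r(o['eef_pos']))
```

```text
27.8167 [0.61705515 0.06286373 0.12310865] [-4.000e-04 -4.240e-02  9.991e-01 -1.000e-04] 0.1337875968630304 [ 0.76110847 -0.63531076 -3.2970254 ]
[[ 46.3182228   97.13909016 123.10865203]]
```

View pics/w19.png

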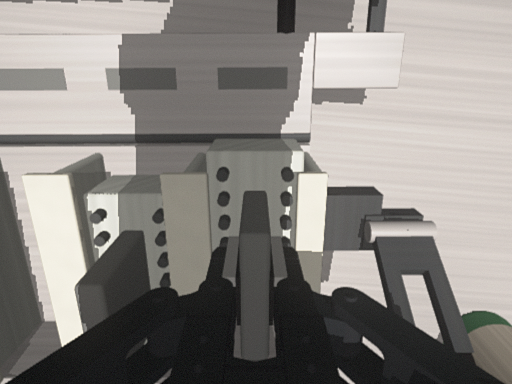

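Emit:
drive_tool(increments="0 -0.0005 0.0015 0;0 0 0 0;0.0075 0.0006 0 0;0.0075 0.0006 0 0;0.0075 0.0006 0 0;0 0 0 0;0 0 0 0")

```text
t: 28.45
eef_pos: [0.6406, 0.0643, 0.1248]
tool_rot: [0.0, -0.042, 0.999, -0.0]
contact_force: [-0.6, 0.1, -3.9]
gripper_width: 0.13
```

Run:
```python
from h import *
o=bot.get_obs(); print(o['t'],o['eef_pos'],o['tool_rot'].round(4),o['gripper_width'],o['contact_force'])
c,im=snap("wrist","w20")
r=Rack(.579,-.0378,.0835)
print(r.r(o['eef_pos']))
for x in (60,66,72): print(x, proj(c,r.w([(x-50,71,83),(x-50,121,83),(8,75,99)])).round(0).tolist())
```

```text
28.45 [0.64063685 0.06425722 0.12477599] [ 1.000e-04 -4.240e-02  9.991e-01 -1.000e-04] 0.13032709304042803 [-0.58628697  0.06985621 -3.9328626 ]
[[ 69.9339784   96.56094461 124.7759908 ]]
60 [[204.0, 124.0], [306.0, 124.0], [208.0, 124.0]]
66 [[205.0, 136.0], [306.0, 136.0], [208.0, 124.0]]
72 [[206.0, 148.0], [305.0, 148.0], [208.0, 124.0]]
```

View pics/w20.png

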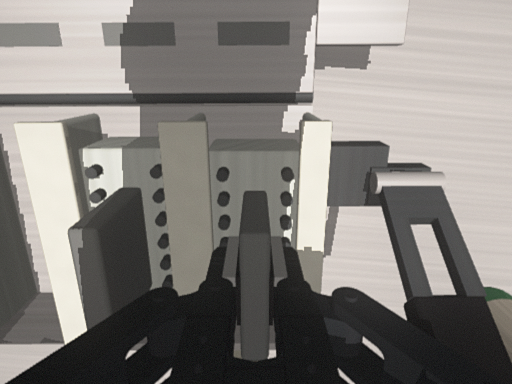

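Emit:
drive_tool(increments="0 0 -0.0015 0;0 0 0 0;0 0 0 0;0 0 0 0;0 0 0 0;0 0 0 0;0 0 0.02 0;0 0 0.03 0;0 0 0.03 0;0 0 0 0", grip=0.36)

```text
t: 29.33
eef_pos: [0.6433, 0.0645, 0.2095]
tool_rot: [0.005, -0.042, 0.999, 0.001]
contact_force: [0.4, -0.2, -0.0]
gripper_width: 0.359
```

Run:
```python
from h import *
o=bot.get_obs(); print(o['t'],o['eef_pos'],o['tool_rot'].round(4),o['gripper_width'],o['contact_force'])
c,im=snap("wrist","w21")
r=Rack(.579,-.0378,.0835)
for y in (96,32):
  for x in (60,66,72): print(y,x, proj(c,r.w([(x-50,y-25,83),(x-50,y+25,83),(x-30,y-6,135),(x-30,y+6,135),(x+30,y+6,135)])).round(0).tolist())
snap("top","t21")
c,t=load("t21"); crop(t,330,165,425,315,"pics/t21c.png",400,590)
```

```text
29.3333 [0.64327616 0.06453697 0.20950249] [ 4.700e-03 -4.230e-02  9.991e-01  9.000e-04] 0.35935263606738266 [ 0.41857792 -0.22912026 -0.00080835]
96 60 [[220.0, 104.0], [289.0, 104.0], [245.0, 145.0], [265.0, 145.0], [264.0, 235.0]]
96 66 [[221.0, 112.0], [289.0, 112.0], [245.0, 154.0], [265.0, 154.0], [264.0, 243.0]]
96 72 [[221.0, 120.0], [288.0, 120.0], [245.0, 164.0], [265.0, 164.0], [264.0, 251.0]]
32 60 [[133.0, 103.0], [201.0, 104.0], [138.0, 145.0], [158.0, 145.0], [167.0, 235.0]]
32 66 [[134.0, 112.0], [202.0, 112.0], [139.0, 154.0], [159.0, 154.0], [168.0, 243.0]]
32 72 [[135.0, 120.0], [202.0, 120.0], [140.0, 164.0], [160.0, 164.0], [168.0, 251.0]]
```

View pics/w21.png

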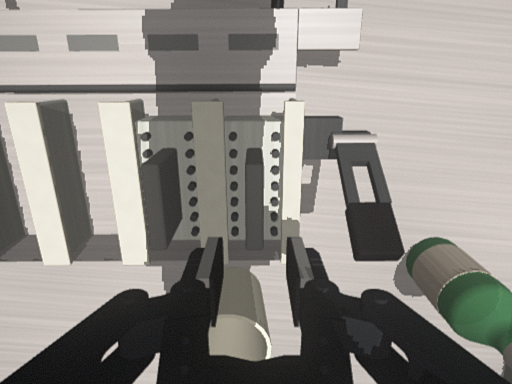

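View pics/t21c.png

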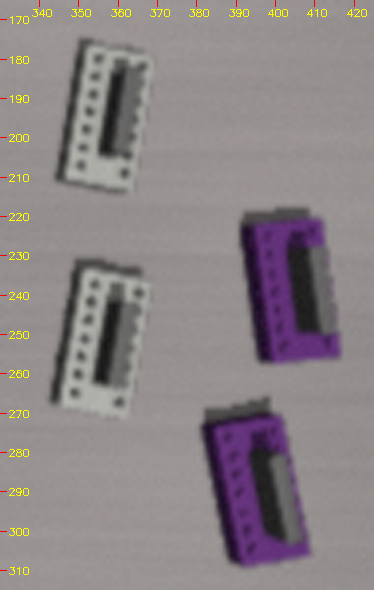

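Emit:
drive_tool(increments="-0.0058 -0.0327 0.005 -0.0204;-0.0058 -0.0327 0.005 -0.0204;-0.0058 -0.0327 0.005 -0.0204;-0.0058 -0.0327 0.005 -0.0204;-0.0058 -0.0327 0.005 -0.0204;-0.0058 -0.0327 0.005 -0.0204;-0.0058 -0.0327 0.005 -0.0204;-0.0058 -0.0327 0.005 -0.0204;-0.0058 -0.0327 0.005 -0.0204;-0.0058 -0.0327 0.005 -0.0204;-0.0058 -0.0327 0.005 -0.0204;-0.0058 -0.0327 0.005 -0.0204", grip=0.6)

```text
t: 30.43
eef_pos: [0.5695, -0.3288, 0.2621]
tool_rot: [-0.001, 0.08, 0.997, 0.001]
contact_force: [0.5, 0.2, 0.1]
gripper_width: 0.601
```

Emit:
drive_tool(increments="0 0 0 0;0 0 0 0;0 0 0 0")

```text
t: 30.68
eef_pos: [0.5702, -0.3271, 0.262]
tool_rot: [-0.001, 0.08, 0.997, 0.001]
contact_force: [-0.1, 0.9, -0.1]
gripper_width: 0.601
```

Run:
```python
from h import *
o=bot.get_obs(); print(o['t'],o['eef_pos'],o['q'].round(2),o['tool_rot'].round(4),o['gripper_width'],o['contact_force'])
c,im=snap("wrist","w22"); crop(im,180,60,340,260,"pics/w22c.png")
```

```text
30.6833 [ 0.57020429 -0.32713721  0.26195992] [-0.    0.5   0.62  1.62 -0.31  1.13  2.1 ] [-9.000e-04  7.980e-02  9.968e-01  8.000e-04] 0.6012654080731141 [-0.06245636  0.92605593 -0.1093643 ]
```

View pics/w22c.png

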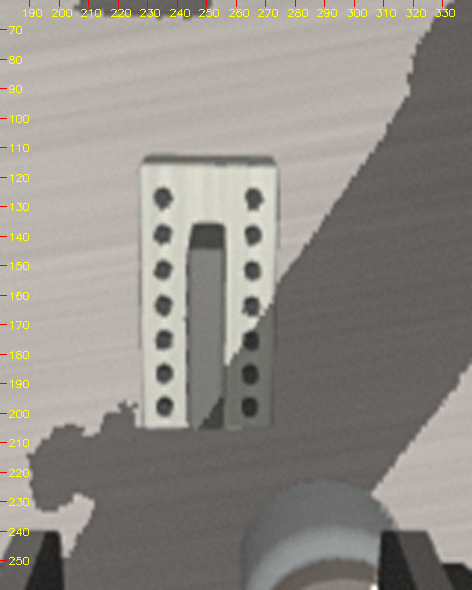

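Run:
```python
from h import *
c,im=load("w22")
U=px([(141,164),(276,164),(271,428),(144,428),(187,249),(226,248),(224,428),(187,428)],180,60,2.95)
print(cfit(c,U,[.574,-.328,-.16])); print(cfit(c,U[:4],[.574,-.328,-.16],range(4)))
c,im=load("w22"); print(unproj(c,[(290,245)],.08))
```

```text
(array([ 0.57318062, -0.33300834, -0.16757354]), [[-1.4, -0.5], [1.3, -0.2], [0.6, 0.6], [-0.6, 0.3], [-0.1, -0.8], [-0.0, -0.4], [0.1, 0.7], [0.1, 0.6]])
(array([ 0.57317598, -0.33303301, -0.16548055]), [[-1.5, -0.5], [1.1, -0.2], [0.7, 0.6], [-0.5, 0.4]])
[[ 0.65673938 -0.30444644  0.08      ]]
```

Emit:
drive_tool(increments="0.003 -0.0059 -0.03 -0.0065;0 0 -0.035 0;0 0 -0.035 0;0 0 -0.03 0;0 0 -0.03 0;0 0 -0.021 0;0 0 0 0;0 0 0 0")

```text
t: 31.4
eef_pos: [0.5733, -0.332, 0.0812]
tool_rot: [-0.001, 0.082, 0.997, 0.001]
contact_force: [-0.0, 0.1, 0.8]
gripper_width: 0.598
```

Emit:
drive_tool(increments="0 0 0 0;0 0 0 0;0 0 0 0;0 0 0 0;0 0 0 0;0 0 0 0;0 0 0 0", grip=0, squeeze=60)

```text
t: 31.98
eef_pos: [0.5744, -0.3341, 0.084]
tool_rot: [0.001, 0.083, 0.997, 0.0]
contact_force: [-0.1, 2.3, 6.7]
gripper_width: 0.129
```

Emit:
drive_tool(increments="0 0 0.02 0;0 0 0.03 0;0 0 0.03 0;0 0 0.03 0;0 0 0 0")

```text
t: 32.4
eef_pos: [0.5755, -0.3364, 0.1986]
tool_rot: [0.004, 0.084, 0.996, -0.002]
contact_force: [2.2, -0.9, -3.0]
gripper_width: 0.13
```

Run:
```python
from h import *
o=bot.get_obs(); print(o['t'],o['eef_pos'],o['q'].round(2),o['tool_rot'].round(3),o['gripper_width'],o['contact_force'])
c,im=snap("wrist","w23")
```

```text
32.4 [ 0.5755052  -0.33637256  0.19859478] [ 0.03  0.57  0.59  1.67 -0.36  1.01  2.14] [ 0.004  0.084  0.996 -0.002] 0.13042041171468438 [ 2.18896476 -0.89247179 -2.99942626]
```

View pics/w23.png

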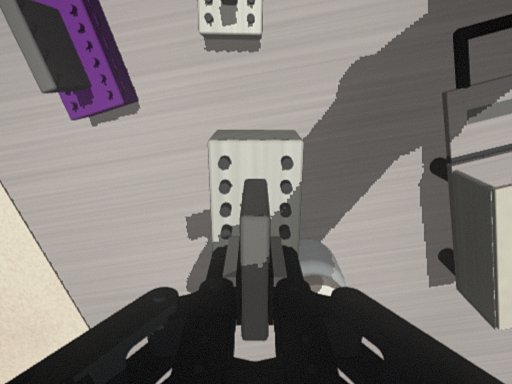

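Emit:
drive_tool(increments="-0.0061 0.0245 0.001 0.031;-0.0061 0.0245 0.001 0.031;-0.0061 0.0245 0.001 0.031;-0.0061 0.0245 0.001 0.031;-0.0061 0.0245 0 0.031;-0.0061 0.0245 0 0.031;-0.0061 0.0245 0 0.031;-0.0063 0.0245 0 0.033;0 0 0 0;0 0 -0.03 0;0 0 -0.03 0;0 0 0 0")

```text
t: 33.45
eef_pos: [0.5196, -0.1364, 0.1306]
tool_rot: [-0.006, -0.042, 0.999, 0.001]
contact_force: [-2.2, -0.0, -5.6]
gripper_width: 0.127
```

Emit:
drive_tool(increments="0 0 0 0;0 0 0 0")

```text
t: 33.62
eef_pos: [0.5243, -0.1386, 0.1367]
tool_rot: [-0.0, -0.041, 0.999, -0.0]
contact_force: [-0.1, -0.6, -3.8]
gripper_width: 0.132
```

Run:
```python
from h import *
o=bot.get_obs(); print(o['t'],o['eef_pos'],o['q'].round(2),o['tool_rot'].round(4),o['gripper_width'],o['contact_force'])
c,im=snap("wrist","w24"); crop(im,0,120,512,384,"pics/w24c.png")
r=Rack(.579,-.0378,.0835);print(r.r(o['eef_pos']))
```

```text
33.6167 [ 0.5243135  -0.13858145  0.13674483] [-0.25  0.45  0.5   2.   -0.3   0.77  2.08] [-3.000e-04 -4.130e-02  9.991e-01 -2.000e-04] 0.13162825452976482 [-0.11949613 -0.63720838 -3.76413832]
[[-62.90144318 -95.86930207 136.7448332 ]]
```

View pics/w24c.png

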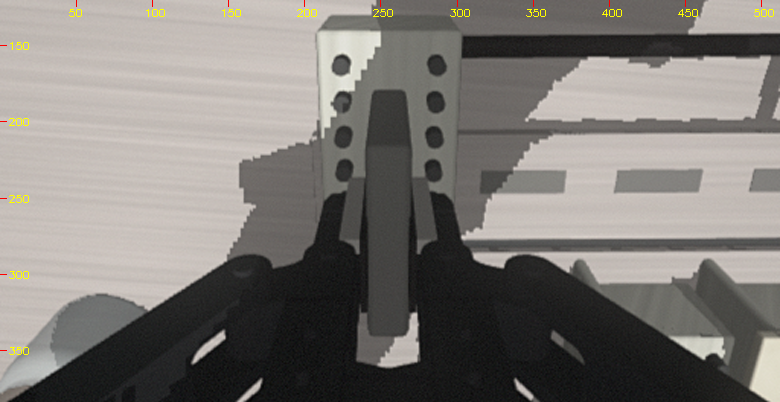

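Emit:
drive_tool(increments="0 0 -0.0055 0.002;0 0 0 0;0.01 0.0008 0 0;0.01 0.0008 0 0;0.01 0.0008 0 0;0.01 0.0008 0 0;0 0 0 0;0 0 0 0")

```text
t: 34.33
eef_pos: [0.5651, -0.1347, 0.1308]
tool_rot: [-0.0, -0.043, 0.999, -0.0]
contact_force: [-0.0, -0.4, -5.5]
gripper_width: 0.129
```

Run:
```python
from h import *
o=bot.get_obs(); print(o['t'],o['eef_pos'],o['tool_rot'].round(4),o['gripper_width'],o['contact_force'])
c,im=snap("wrist","w25"); crop(im,0,120,512,384,"pics/w25c.png")
r=Rack(.579,-.0378,.0835);print(r.r(o['eef_pos']))
```

```text
34.3333 [ 0.56513082 -0.13470501  0.1307553 ] [-0.000e+00 -4.310e-02  9.991e-01 -2.000e-04] 0.1290983859678296 [-0.02615269 -0.41436791 -5.50325182]
[[-21.9030246  -95.41065437 130.75529869]]
```

View pics/w25c.png

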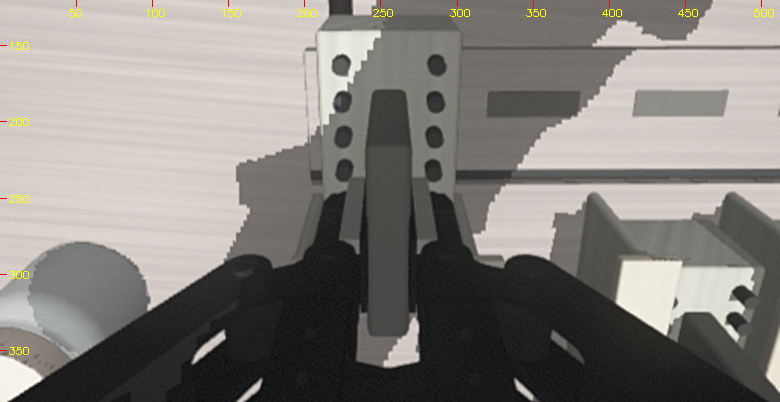

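Emit:
drive_tool(increments="0 -0.0008 0 0;0.0094 0.0008 0 0;0.0094 0.0008 0 0;0.0094 0.0008 0 0;0.0094 0.0008 0 0;0.0094 0.0008 0 0;0.0094 0.0008 0 0;0.0094 0.0008 0 0;0.0094 0.0008 0 0;0.0094 0.0008 0 0;0.0094 0.0008 0 0;0 0 0 0")

```text
t: 35.38
eef_pos: [0.6607, -0.127, 0.131]
tool_rot: [0.001, -0.043, 0.999, -0.0]
contact_force: [1.2, 0.9, -3.9]
gripper_width: 0.128
```

Run:
```python
from h import *
o=bot.get_obs(); print(o['t'],o['eef_pos'],o['tool_rot'].round(4),o['gripper_width'],o['contact_force'])
c,im=snap("wrist","w26")
r=Rack(.579,-.0378,.0835);print(r.r(o['eef_pos']))
```

```text
35.3833 [ 0.6606989  -0.12696461  0.13095063] [ 9.000e-04 -4.330e-02  9.991e-01 -1.000e-04] 0.12823034611071013 [ 1.21991118  0.94634591 -3.8619604 ]
[[ 73.97765829 -95.66788837 130.95063022]]
```

View pics/w26.png

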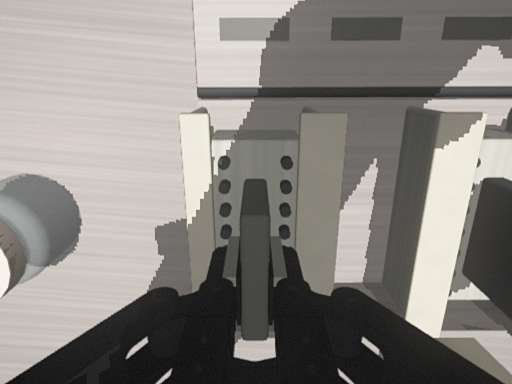

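Emit:
drive_tool(increments="0 0 -0.002 0;0 0 0 0;0 0 0 0;0 0 0 0;0 0 0 0;0 0 0 0;0 0 0.02 0;0 0 0.035 0;0 0 0.04 0;0 0 0.04 0", grip=0.36)

```text
t: 36.27
eef_pos: [0.6577, -0.1277, 0.265]
tool_rot: [-0.001, -0.043, 0.999, -0.0]
contact_force: [1.0, -0.1, 0.9]
gripper_width: 0.36
```

Emit:
drive_tool(increments="-0.0206 -0.0165 0 -0.022;-0.0206 -0.0165 0 -0.022;-0.0206 -0.0165 0 -0.022;-0.0206 -0.0165 0 -0.022;-0.0206 -0.0165 0 -0.022;-0.0206 -0.0165 0 -0.022;-0.0206 -0.0165 0 -0.022;-0.0206 -0.0165 0 -0.022;-0.0206 -0.0165 0 -0.022;-0.0206 -0.0165 0 -0.022;-0.0206 -0.0165 0 -0.022;-0.0206 -0.0165 0 -0.022", grip=0.6)

```text
t: 37.27
eef_pos: [0.4097, -0.3266, 0.2641]
tool_rot: [0.0, 0.09, 0.996, 0.0]
contact_force: [0.3, -0.8, 0.5]
gripper_width: 0.596
```

Emit:
drive_tool(increments="0 0 0 0;0 0 0 0;0 0 0 0")

```text
t: 37.52
eef_pos: [0.4115, -0.3255, 0.264]
tool_rot: [0.0, 0.089, 0.996, 0.0]
contact_force: [0.4, 0.6, 0.6]
gripper_width: 0.602
```

Run:
```python
from h import *
o=bot.get_obs(); print(o['t'],o['eef_pos'],o['q'].round(2),o['tool_rot'].round(4),o['gripper_width'],o['contact_force'])
c,im=snap("wrist","w27"); crop(im,180,60,340,260,"pics/w27c.png"); c,im=snap("scene","s27"); crop(im,100,120,420,290,"pics/s27c.png")
```

```text
37.5167 [ 0.41148184 -0.32546833  0.26403988] [-0.04  0.25  0.71  1.94 -0.19  1.02  2.15] [3.00e-04 8.91e-02 9.96e-01 2.00e-04] 0.6018222870428374 [0.37840929 0.59346485 0.56767519]
```

View pics/w27c.png

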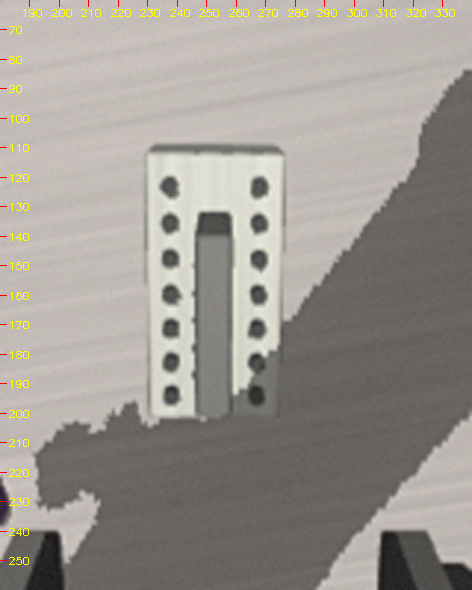

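View pics/s27c.png

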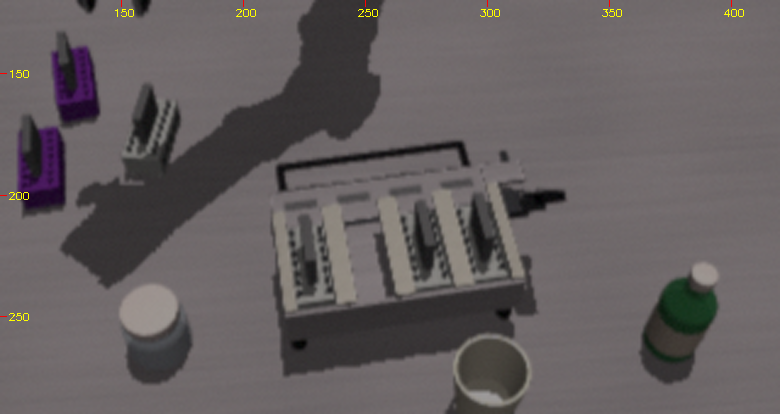

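Run:
```python
from h import *
c,im=load("w27")
U=px([(148,154),(284,154),(279,415),(149,417),(195,236),(232,235),(230,414),(196,416)],180,60,2.95)
print(cfit(c,U,[.414,-.325,-.18])); print(cfit(c,U[:4],[.414,-.325,-.18],range(4)))
```

```text
(array([ 0.41173713, -0.32870557, -0.18380553]), [[-1.5, -0.9], [0.7, -0.6], [0.1, 1.3], [-0.0, 0.4], [-0.3, -0.7], [0.4, -0.3], [0.5, 1.2], [-0.4, 0.5]])
(array([ 0.4119145 , -0.32860348, -0.18541549]), [[-1.3, -0.8], [0.9, -0.4], [0.1, 1.4], [0.0, 0.5]])
```

Emit:
drive_tool(increments="0.0003 -0.0032 -0.03 -0.006;0 0 -0.035 0;0 0 -0.035 0;0 0 -0.03 0;0 0 -0.03 0;0 0 -0.023 0;0 0 0 0;0 0 0 0")

```text
t: 38.28
eef_pos: [0.4115, -0.3281, 0.0802]
tool_rot: [-0.001, 0.092, 0.996, 0.0]
contact_force: [0.6, 0.5, 0.1]
gripper_width: 0.602
```

Emit:
drive_tool(increments="0 0 0 0;0 0 0 0;0 0 0 0;0 0 0 0;0 0 0 0;0 0 0 0;0 0 0 0", grip=0, squeeze=60)

```text
t: 38.87
eef_pos: [0.4124, -0.3291, 0.0822]
tool_rot: [0.001, 0.092, 0.996, -0.0]
contact_force: [0.3, 2.1, 7.9]
gripper_width: 0.13
```

Emit:
drive_tool(increments="0 0 0.02 0;0 0 0.03 0;0 0 0.03 0;0 0 0.03 0;0 0 0 0")

```text
t: 39.28
eef_pos: [0.4134, -0.331, 0.196]
tool_rot: [0.004, 0.093, 0.996, -0.001]
contact_force: [0.9, -1.2, -4.0]
gripper_width: 0.133
```

Run:
```python
from h import *
o=bot.get_obs(); print(o['t'],o['eef_pos'],o['q'].round(2),o['tool_rot'].round(3),o['gripper_width'],o['contact_force'])
c,im=snap("wrist","w28")
```

```text
39.2833 [ 0.41341595 -0.33096673  0.1959707 ] [ 0.01  0.36  0.68  2.   -0.29  0.87  2.24] [ 0.004  0.093  0.996 -0.001] 0.13270215645610334 [ 0.85568377 -1.23711435 -3.99242879]
```

View pics/w28.png

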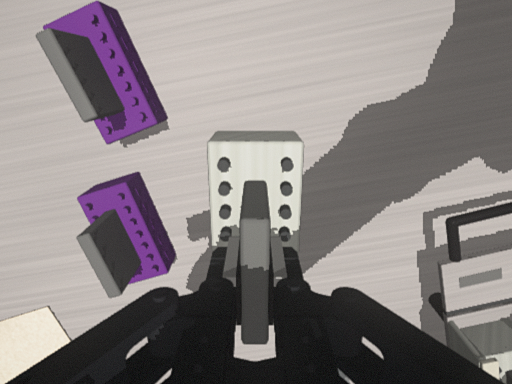

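Emit:
drive_tool(increments="0.0134 0.0318 0 0.033;0.0134 0.0318 0 0.033;0.0134 0.0318 0 0.033;0.0134 0.0318 0 0.033;0.0134 0.0318 0 0.033;0.0134 0.0318 0 0.034;0.0134 0.0318 0 0.034;0.0139 0.0322 0 0.034;0 0 0 0;0 0 -0.025 0;0 0 -0.025 0;0 0 0 0")

```text
t: 40.33
eef_pos: [0.5149, -0.0732, 0.1359]
tool_rot: [-0.005, -0.042, 0.999, 0.0]
contact_force: [-1.3, -0.4, -4.7]
gripper_width: 0.129
```

Emit:
drive_tool(increments="0 0 0 0;0 0 0 0;0 0 0 0")

```text
t: 40.58
eef_pos: [0.5198, -0.0745, 0.1419]
tool_rot: [0.001, -0.041, 0.999, -0.0]
contact_force: [1.1, 0.8, -3.2]
gripper_width: 0.128
```

Run:
```python
from h import *
o=bot.get_obs(); print(o['t'],o['eef_pos'],o['q'].round(2),o['tool_rot'].round(4),o['gripper_width'],o['contact_force'])
c,im=snap("wrist","w29"); crop(im,0,120,512,384,"pics/w29c.png")
r=Rack(.579,-.0378,.0835);print(r.r(o['eef_pos']))
```

```text
40.5833 [ 0.51979791 -0.07451576  0.14192108] [-0.39  0.41  0.51  2.04 -0.29  0.76  1.96] [ 8.000e-04 -4.080e-02  9.992e-01 -0.000e+00] 0.12815833201935592 [ 1.10868847  0.77202568 -3.2016158 ]
[[-62.05802794 -31.65020567 141.9210823 ]]
```

View pics/w29c.png

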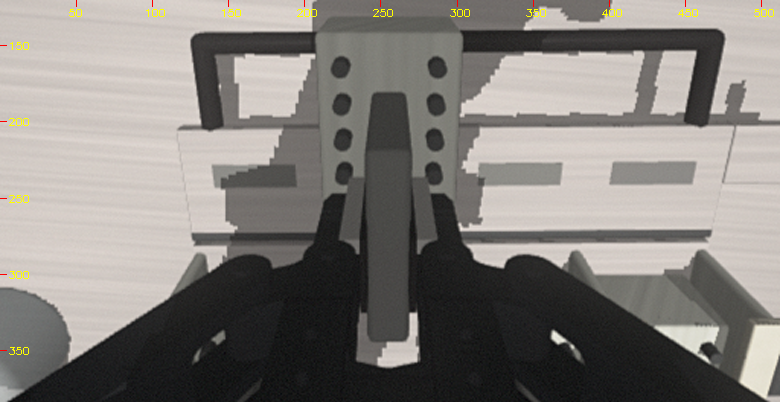

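Next I'll lower D to a TCP height of 0.129 and slide it 40 mm.

Emit:
drive_tool(increments="0 -0.0004 -0.0125 0.003;0 0 0 0;0 0 0 0;0.01 0.0008 0 0;0.01 0.0008 0 0;0.01 0.0008 0 0;0.01 0.0008 0 0;0 0 0 0;0 0 0 0")

```text
t: 41.38
eef_pos: [0.5599, -0.0712, 0.1283]
tool_rot: [0.0, -0.043, 0.999, -0.0]
contact_force: [-0.6, -0.3, -3.8]
gripper_width: 0.126
```

Run:
```python
from h import *
o=bot.get_obs(); print(o['t'],o['eef_pos'],o['tool_rot'].round(4),o['gripper_width'],o['contact_force'])
c,im=snap("wrist","w30"); crop(im,0,120,512,384,"pics/w30c.png")
r=Rack(.579,-.0378,.0835);print(r.r(o['eef_pos']))
```

```text
41.3833 [ 0.55993133 -0.07118065  0.12830935] [ 0.000e+00 -4.290e-02  9.991e-01 -2.000e-04] 0.12632848845876826 [-0.60522664 -0.27531336 -3.78874864]
[[-21.78628296 -31.67396598 128.3093453 ]]
```

View pics/w30c.png

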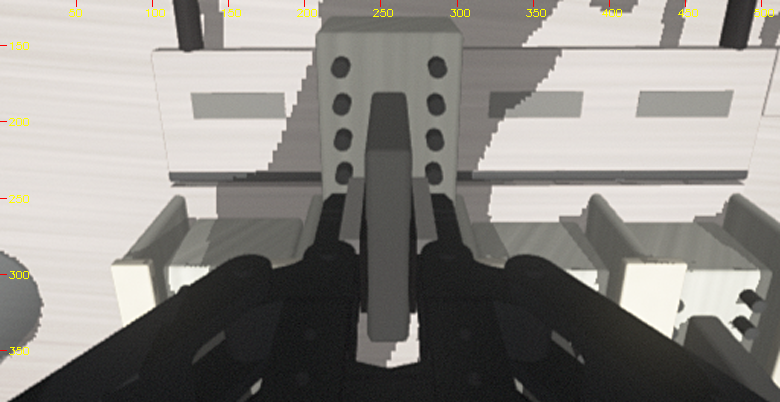

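Emit:
drive_tool(increments="0 0 0.0005 0;0.0094 0.0008 0 0;0.0094 0.0008 0 0;0.0094 0.0008 0 0;0.0094 0.0008 0 0;0.0094 0.0008 0 0;0.0094 0.0008 0 0;0.0094 0.0008 0 0;0.0094 0.0008 0 0;0.0094 0.0008 0 0;0.0094 0.0008 0 0;0 0 0 0")

```text
t: 42.43
eef_pos: [0.6555, -0.0627, 0.129]
tool_rot: [0.001, -0.043, 0.999, -0.0]
contact_force: [-0.3, -0.4, -4.6]
gripper_width: 0.132
```

Run:
```python
from h import *
o=bot.get_obs(); print(o['t'],o['eef_pos'],o['tool_rot'].round(4),o['gripper_width'],o['contact_force'])
c,im=snap("wrist","w31")
r=Rack(.579,-.0378,.0835);print(r.r(o['eef_pos']))
```

```text
42.4333 [ 0.65545332 -0.06270664  0.12898733] [ 1.000e-03 -4.320e-02  9.991e-01 -1.000e-04] 0.13166067543586002 [-0.31110705 -0.43720858 -4.59748082]
[[ 74.10966244 -31.19630418 128.98733073]]
```

View pics/w31.png

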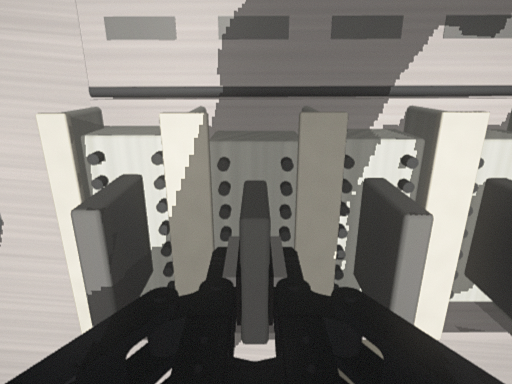

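Emit:
drive_tool(increments="0 0 -0.002 0;0 0 0 0;0 0 0 0;0 0 0 0;0 0 0 0;0 0 0 0;0 0 0.02 0;0 0 0.035 0;0 0 0.04 0;0 0 0 0;0 0 0 0", grip=0.36)

```text
t: 43.4
eef_pos: [0.6548, -0.0637, 0.2249]
tool_rot: [0.003, -0.043, 0.999, -0.0]
contact_force: [0.4, 0.4, -0.2]
gripper_width: 0.36
```

Run:
```python
from h import *
o=bot.get_obs(); print(o['t'],o['eef_pos'],o['tool_rot'].round(4),o['gripper_width'],o['contact_force'])
c,im=snap("wrist","w32")
r=Rack(.579,-.0378,.0835)
for y in (96,32,-32,-96):
  for x in (66,72): print(y,x, proj(c,r.w([(x-50,y-25,83),(x-50,y+25,83),(x-30,y-6,135),(x-30,y+6,135),(x+30,y+6,135)])).round(0).tolist())
```

```text
43.4 [ 0.65475218 -0.06373886  0.2249173 ] [ 0.0029 -0.0425  0.9991 -0.    ] 0.35987655352189657 [ 0.42175492  0.38786636 -0.16047985]
96 66 [[388.0, 110.0], [452.0, 110.0], [444.0, 149.0], [462.0, 149.0], [445.0, 232.0]]
96 72 [[387.0, 118.0], [450.0, 118.0], [442.0, 158.0], [460.0, 158.0], [443.0, 240.0]]
32 66 [[306.0, 110.0], [370.0, 110.0], [345.0, 149.0], [364.0, 149.0], [355.0, 232.0]]
32 72 [[305.0, 117.0], [369.0, 117.0], [345.0, 158.0], [363.0, 158.0], [354.0, 239.0]]
-32 66 [[224.0, 110.0], [288.0, 110.0], [247.0, 148.0], [265.0, 148.0], [264.0, 232.0]]
-32 72 [[224.0, 117.0], [288.0, 117.0], [247.0, 157.0], [265.0, 157.0], [264.0, 239.0]]
-96 66 [[142.0, 109.0], [206.0, 109.0], [149.0, 148.0], [167.0, 148.0], [174.0, 232.0]]
-96 72 [[143.0, 117.0], [207.0, 117.0], [150.0, 157.0], [168.0, 157.0], [175.0, 239.0]]
```

View pics/w32.png

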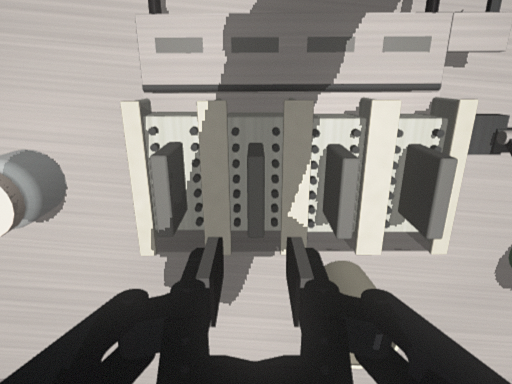

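Emit:
drive_tool(increments="-0.0145 0.0013 0.002 -0.12;-0.0145 0.0013 0.002 -0.12;-0.0145 0.0013 0.002 -0.12;-0.0145 0.0013 0 -0.12;-0.0145 0.0013 0 -0.12;-0.0145 0.0013 0 -0.12;-0.0145 0.0013 0 -0.12;-0.0145 0.0013 0 -0.12;-0.0145 0.0013 0 -0.12;-0.0145 0.0013 0 -0.12;-0.0145 0.0013 0 -0.12;-0.0145 0.0013 0 -0.12")

```text
t: 44.45
eef_pos: [0.4773, -0.0475, 0.2266]
tool_rot: [-0.001, 0.629, 0.777, -0.001]
contact_force: [0.2, 0.7, 0.7]
gripper_width: 0.357
```

Emit:
drive_tool(increments="0 0 -0.03 -0.066;0 0 -0.03 -0.066;0 0 -0.03 0;0 0 0 0;0 0 0 0;0 0 0 0")

```text
t: 44.95
eef_pos: [0.4793, -0.0482, 0.1386]
tool_rot: [0.0, 0.677, 0.736, -0.0]
contact_force: [0.3, 0.5, -0.6]
gripper_width: 0.358
```

Run:
```python
from h import *
o=bot.get_obs(); print(o['t'],o['eef_pos'],o['q'].round(2),o['tool_rot'].round(4),o['gripper_width'],o['contact_force'])
c,im=snap("wrist","w33")
r=Rack(.579,-.0378,.0835); print(r.r(o['eef_pos']),proj(c,r.w([(-98,0,41),(-98,60,41)])))
```

```text
44.95 [ 0.47932505 -0.04819358  0.13857311] [-0.73  0.44  0.88  2.15 -0.5   0.76  0.56] [ 2.000e-04  6.769e-01  7.361e-01 -2.000e-04] 0.3580120396443066 [ 0.31636141  0.45474416 -0.56924469]
[[-100.19452401   -2.04417879  138.57311187]] [[256.83474179 195.31014609]
 [257.02276778 108.35735495]]
```

View pics/w33.png

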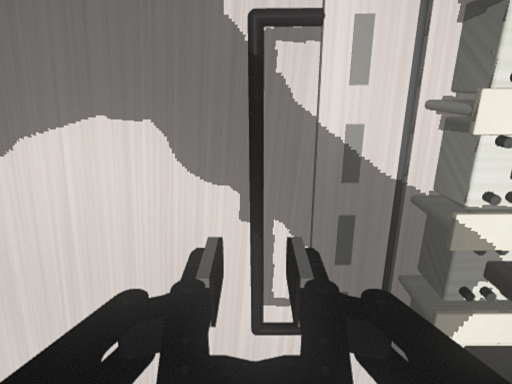

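Emit:
drive_tool(increments="0.0005 0 -0.025 0;0.0005 0 -0.025 0;0 0 -0.025 0;0 0 -0.019 0;0 0 0 0;0 0 0 0")

```text
t: 45.5
eef_pos: [0.4808, -0.0479, 0.0448]
tool_rot: [0.0, 0.677, 0.736, 0.0]
contact_force: [0.5, 0.4, 0.3]
gripper_width: 0.365
```

Emit:
drive_tool(increments="0 0 0 0;0 0 0 0;0 0 0 0;0 0 0 0;0 0 0 0;0 0 0 0", grip=0, squeeze=30)

```text
t: 46.0
eef_pos: [0.4807, -0.0478, 0.0456]
tool_rot: [0.0, 0.677, 0.736, 0.001]
contact_force: [-2.5, -0.4, 7.0]
gripper_width: 0.101
```

Run:
```python
from h import *
o=bot.get_obs(); print(o['t'],o['eef_pos'],o['tool_rot'].round(4),o['gripper_width'],o['contact_force'])
ph=np.linspace(1.57,0,23); th=.0835
x=-98*np.sin(ph); z=98*np.cos(ph)
print("; ".join(f"{a*np.cos(th)/1000:.4f} {a*np.sin(th)/1000:.4f} {b/1000:.4f} 0" for a,b in zip(np.diff(x),np.diff(z))))
```

```text
46.0 [ 0.4807046  -0.04782753  0.04558576] [4.000e-04 6.767e-01 7.362e-01 9.000e-04] 0.10139306773935217 [-2.52320119 -0.37058126  7.02310851]
0.0003 0.0000 0.0070 0; 0.0007 0.0001 0.0070 0; 0.0012 0.0001 0.0069 0; 0.0017 0.0001 0.0068 0; 0.0022 0.0002 0.0066 0; 0.0027 0.0002 0.0065 0; 0.0031 0.0003 0.0063 0; 0.0036 0.0003 0.0060 0; 0.0040 0.0003 0.0057 0; 0.0044 0.0004 0.0054 0; 0.0048 0.0004 0.0051 0; 0.0051 0.0004 0.0048 0; 0.0054 0.0005 0.0044 0; 0.0057 0.0005 0.0040 0; 0.0060 0.0005 0.0036 0; 0.0062 0.0005 0.0031 0; 0.0064 0.0005 0.0027 0; 0.0066 0.0006 0.0022 0; 0.0068 0.0006 0.0017 0; 0.0069 0.0006 0.0012 0; 0.0069 0.0006 0.0007 0; 0.0070 0.0006 0.0002 0
```

Emit:
drive_tool(increments="0.0003 0.0000 0.0070 0; 0.0007 0.0001 0.0070 0; 0.0012 0.0001 0.0069 0; 0.0017 0.0001 0.0068 0; 0.0022 0.0002 0.0066 0; 0.0027 0.0002 0.0065 0; 0.0031 0.0003 0.0063 0; 0.0036 0.0003 0.0060 0; 0.0040 0.0003 0.0057 0; 0.0044 0.0004 0.0054 0; 0.0048 0.0004 0.0051 0")

```text
t: 46.92
eef_pos: [0.5037, -0.0457, 0.1127]
tool_rot: [-0.004, 0.677, 0.736, -0.003]
contact_force: [-16.3, -2.3, 6.4]
gripper_width: 0.1
```

Emit:
drive_tool(increments="0.0051 0.0004 0.0048 0; 0.0054 0.0005 0.0044 0; 0.0057 0.0005 0.0040 0; 0.0060 0.0005 0.0036 0; 0.0062 0.0005 0.0031 0; 0.0064 0.0005 0.0027 0; 0.0066 0.0006 0.0022 0; 0.0068 0.0006 0.0017 0; 0.0069 0.0006 0.0012 0; 0.0069 0.0006 0.0007 0; 0.0070 0.0006 0.0002 0;0 0 0 0")

```text
t: 47.92
eef_pos: [0.5774, -0.0395, 0.1444]
tool_rot: [-0.002, 0.677, 0.736, -0.0]
contact_force: [-12.5, 2.3, 23.8]
gripper_width: 0.098
```

Run:
```python
from h import *
o=bot.get_obs(); print(o['t'],o['eef_pos'],o['tool_rot'].round(4),o['gripper_width'],o['contact_force'])
c,im=snap("scene","s34"); crop(im,180,150,380,280,"pics/s34c.png")
```

```text
47.9167 [ 0.5774462  -0.03954636  0.14442822] [-0.0018  0.6768  0.7361 -0.    ] 0.09797467187154305 [-12.45524892   2.31853067  23.75089485]
```

View pics/s34c.png

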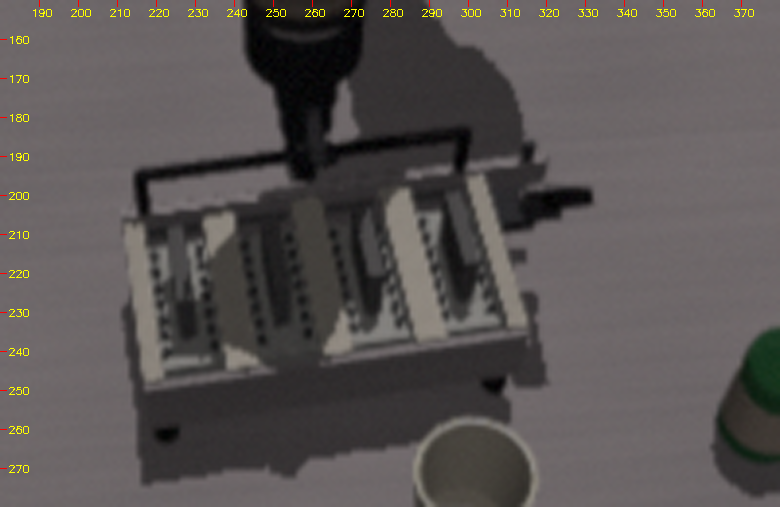

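Emit:
drive_tool(increments="0.002 0.0002 0.002 0;0.002 0.0002 0 0;0 0 0 0;0 0 0 0")

```text
t: 48.3
eef_pos: [0.5776, -0.0395, 0.1445]
tool_rot: [-0.004, 0.677, 0.736, -0.002]
contact_force: [-18.0, -1.3, 16.5]
gripper_width: 0.102
```

Run:
```python
from h import *
o=bot.get_obs(); print(o['t'],o['eef_pos'],o['contact_force'])
```

```text
48.3 [ 0.57756567 -0.0394729   0.14449957] [-17.98939927  -1.30153144  16.51099982]
```

Emit:
drive_tool(increments="-0.003 0 0.001 0;0 0 0 0;0 0 0 0;0 0 0 0;0 0 0 0;0 0 0.03 0;0 0 0.04 0;0 0 0.04 0;0 0 0 0;0 0 0 0", grip=0.4)

```text
t: 49.13
eef_pos: [0.5806, -0.0391, 0.2573]
tool_rot: [0.002, 0.677, 0.736, 0.002]
contact_force: [-0.7, 0.6, -1.1]
gripper_width: 0.401
```

Run:
```python
from h import *
o=bot.get_obs(); print(o['t'],o['eef_pos'],o['q'].round(2),o['contact_force'])
c,im=snap("wrist","w35"); c2,im2=snap("scene","s35"); crop(im2,180,150,380,280,"pics/s35c.png")
r=Rack(.579,-.0378,.0835); print(proj(c,r.w([(0,-120,139),(0,0,139),(0,120,139),(8,11,99),(8,-11,99)])), proj(c2,r.w([(0,-120,139),(0,120,139)])))
```

```text
49.1333 [ 0.58056148 -0.03909441  0.25727057] [-0.74  0.45  0.95  1.83 -0.42  1.07  0.45] [-0.71020577  0.61673141 -1.06843964]
[[251.46483136 316.12715752]
 [251.0913791  187.13211546]
 [250.58602577  12.57680992]
 [260.37004189 160.90023257]
 [260.21847072 184.86685381]] [[215.09490009 195.65975465]
 [302.28324734 184.50779766]]
```

View pics/w35.png

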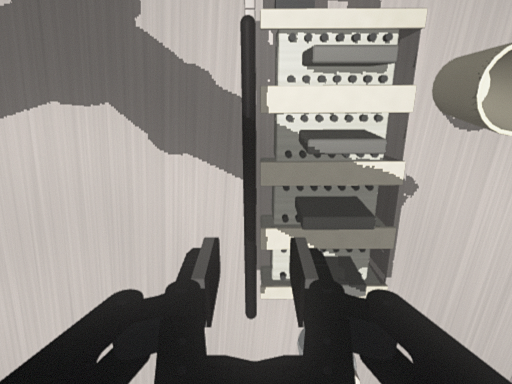

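View pics/s35c.png

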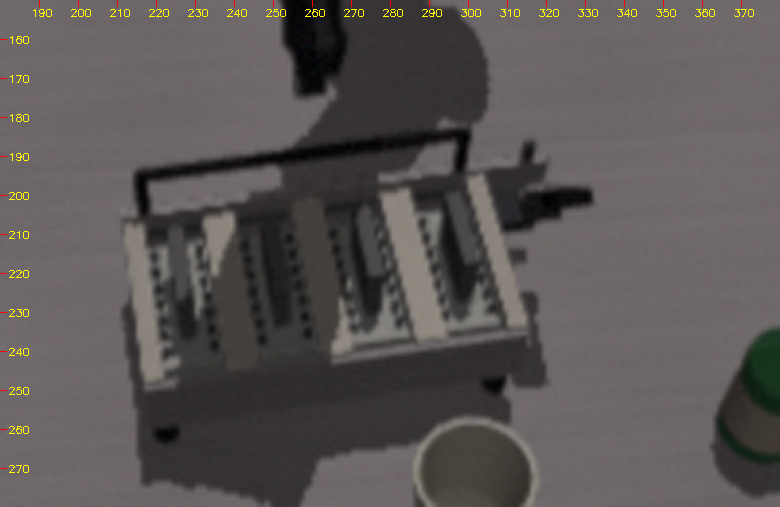

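Emit:
drive_tool(increments="0.0055 0.0144 0.001 0.12;0.0055 0.0144 0.001 0.12;0.0055 0.0144 0.001 0.12;0.0055 0.0144 0.001 0.12;0.0055 0.0144 0.001 0.12;0.0055 0.0144 0.001 0.12;0.0055 0.0144 0.001 0.12;0.0055 0.0144 0.001 0.12;0.0055 0.0144 0 0.12;0.0055 0.0144 0 0.12;0.0055 0.0144 0 0.12;0.0055 0.0144 0 0.12", grip=0.65)

```text
t: 50.23
eef_pos: [0.6442, 0.1346, 0.2607]
tool_rot: [-0.002, 0.02, 1.0, -0.0]
contact_force: [0.0, 0.0, 0.1]
gripper_width: 0.648
```

Emit:
drive_tool(increments="0 0 0 0.066;0 0 0 0.066;0 0 0 0;0 0 0 0;0 0 0 0")

```text
t: 50.65
eef_pos: [0.6444, 0.1335, 0.2618]
tool_rot: [-0.001, -0.042, 0.999, -0.0]
contact_force: [-0.5, 0.3, 0.7]
gripper_width: 0.65
```

Run:
```python
from h import *
o=bot.get_obs(); print(o['t'],o['eef_pos'],o['q'].round(2),o['tool_rot'].round(4),o['contact_force'])
c,im=snap("wrist","w36")
r=Rack(.579,-.0378,.0835); print(r.r(o['eef_pos']))
r=Rack(.579,-.0398,.0835);print(proj(c,r.w([(80,165,160)])))
```

```text
50.65 [0.64443993 0.1335308  0.26183508] [-0.66  0.48  0.51  1.61 -0.25  1.12  1.57] [-8.000e-04 -4.150e-02  9.991e-01 -2.000e-04] [-0.49086949  0.26763724  0.69416481]
[[ 79.50143764 165.27598349 261.83508337]]
[[252.71769336 197.43594671]]
```

View pics/w36.png

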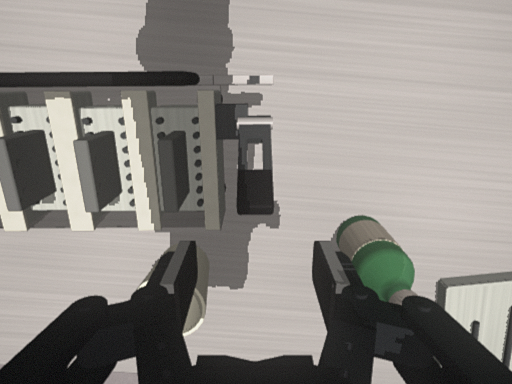

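Emit:
drive_tool(increments="0.001 0 -0.025 0;0.001 0 -0.025 0;0 0 -0.025 0;0 0 -0.022 0;0 0 0 0;0 0 0 0", grip=0.6)

```text
t: 51.2
eef_pos: [0.6462, 0.1336, 0.165]
tool_rot: [-0.001, -0.042, 0.999, -0.0]
contact_force: [0.4, 0.2, 0.4]
gripper_width: 0.6
```

Emit:
drive_tool(increments="0 0 0 0;0 0 0 0;0 0 0 0;0 0 0 0;0 0 0 0;0 0 0 0", grip=0, squeeze=25)

```text
t: 51.7
eef_pos: [0.6481, 0.134, 0.1678]
tool_rot: [0.002, -0.043, 0.999, 0.001]
contact_force: [-0.1, 0.3, 7.2]
gripper_width: 0.298
```

Run:
```python
from h import *
o=bot.get_obs(); print(o['t'],o['eef_pos'],o['tool_rot'].round(4),o['gripper_width'],o['contact_force'])
ph=np.arange(2.2,-.05,-.1); th=.0835
x=-72*np.cos(ph)+3*np.sin(ph); z=72*np.sin(ph)+3*np.cos(ph)
print("; ".join(f"{a*np.cos(th)/1000:.4f} {a*np.sin(th)/1000:.4f} {b/1000:.4f} 0" for a,b in zip(np.diff(x),np.diff(z))))
```

```text
51.7 [0.64806299 0.13404193 0.16779396] [ 1.600e-03 -4.270e-02  9.991e-01  5.000e-04] 0.29784230981435045 [-0.09623219  0.26287638  7.23634125]
-0.0058 -0.0005 0.0042 0; -0.0062 -0.0005 0.0036 0; -0.0066 -0.0005 0.0029 0; -0.0068 -0.0006 0.0023 0; -0.0070 -0.0006 0.0016 0; -0.0071 -0.0006 0.0009 0; -0.0072 -0.0006 0.0002 0; -0.0072 -0.0006 -0.0006 0; -0.0071 -0.0006 -0.0013 0; -0.0069 -0.0006 -0.0020 0; -0.0067 -0.0006 -0.0027 0; -0.0064 -0.0005 -0.0033 0; -0.0060 -0.0005 -0.0039 0; -0.0056 -0.0005 -0.0045 0; -0.0051 -0.0004 -0.0051 0; -0.0046 -0.0004 -0.0055 0; -0.0040 -0.0003 -0.0060 0; -0.0034 -0.0003 -0.0064 0; -0.0027 -0.0002 -0.0067 0; -0.0021 -0.0002 -0.0069 0; -0.0014 -0.0001 -0.0071 0; -0.0007 -0.0001 -0.0072 0
```

Emit:
drive_tool(increments="-0.0058 -0.0005 0.0042 0; -0.0062 -0.0005 0.0036 0; -0.0066 -0.0005 0.0029 0; -0.0068 -0.0006 0.0023 0; -0.0070 -0.0006 0.0016 0; -0.0071 -0.0006 0.0009 0; -0.0072 -0.0006 0.0002 0; -0.0072 -0.0006 -0.0006 0; -0.0071 -0.0006 -0.0013 0; -0.0069 -0.0006 -0.0020 0; -0.0067 -0.0006 -0.0027 0")

```text
t: 52.62
eef_pos: [0.5729, 0.1274, 0.177]
tool_rot: [0.002, -0.042, 0.999, 0.001]
contact_force: [1.6, -0.6, 11.9]
gripper_width: 0.298
```

Emit:
drive_tool(increments="-0.0064 -0.0005 -0.0033 0; -0.0060 -0.0005 -0.0039 0; -0.0056 -0.0005 -0.0045 0; -0.0051 -0.0004 -0.0051 0; -0.0046 -0.0004 -0.0055 0; -0.0040 -0.0003 -0.0060 0; -0.0034 -0.0003 -0.0064 0; -0.0027 -0.0002 -0.0067 0; -0.0021 -0.0002 -0.0069 0; -0.0014 -0.0001 -0.0071 0; -0.0007 -0.0001 -0.0072 0;0 0 0 0")

```text
t: 53.62
eef_pos: [0.5265, 0.1232, 0.1108]
tool_rot: [-0.003, -0.043, 0.999, -0.001]
contact_force: [-5.3, -1.8, 2.8]
gripper_width: 0.299
```

Run:
```python
from h import *
o=bot.get_obs(); print(o['t'],o['eef_pos'],o['tool_rot'].round(4),o['gripper_width'],o['contact_force'])
c2,im2=snap("scene","s37"); crop(im2,200,130,340,235,"pics/s37c.png")
```

```text
53.6167 [0.52650731 0.12315779 0.11075969] [-3.500e-03 -4.270e-02  9.991e-01 -6.000e-04] 0.29948913634242746 [-5.25822547 -1.81981488  2.76050682]
```

View pics/s37c.png

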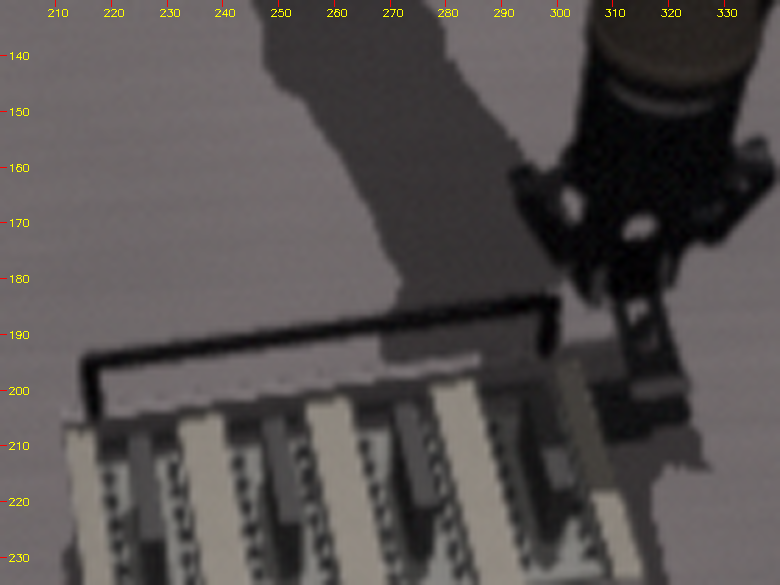

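Emit:
drive_tool(increments="0 0 -0.001 0;0 0 0 0;0 0 0 0;0 0 0 0;0 0 0 0;0 0 0 0;0 0 0.02 0;0 0 0.03 0;0 0 0.03 0;0 0 0.03 0;0 0 0 0;0 0 0 0", grip=0.65)

```text
t: 54.67
eef_pos: [0.5314, 0.1244, 0.223]
tool_rot: [0.002, -0.043, 0.999, 0.001]
contact_force: [-0.5, 0.5, -0.8]
gripper_width: 0.651
```

Run:
```python
from h import *
o=bot.get_obs(); print(o['t'],o['eef_pos'],o['tool_rot'].round(4),o['gripper_width'],o['contact_force'])
c2,im2=snap("scene","s38"); crop(im2,180,150,380,280,"pics/s38c.png");snap("wrist","w38")
```

```text
54.6667 [0.53135022 0.12438192 0.22304057] [ 1.800e-03 -4.270e-02  9.991e-01  9.000e-04] 0.6510809801583058 [-0.47278755  0.46971846 -0.81774164]
```

View pics/s38c.png

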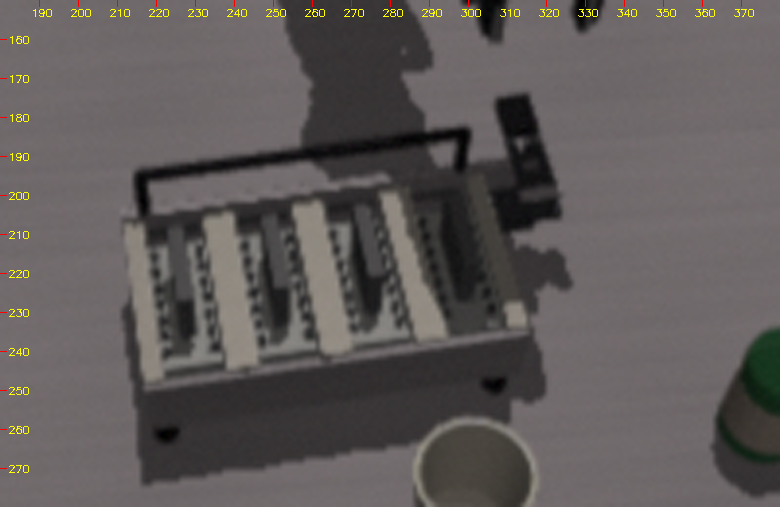

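View pics/w38.png

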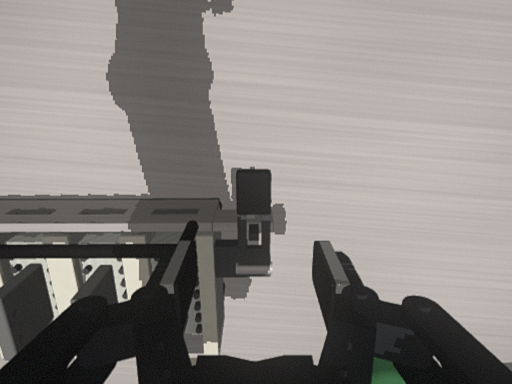

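Emit:
drive_tool(increments="-0.0076 -0.0196 0.0276 0;-0.0076 -0.0196 0.0276 0;-0.0076 -0.0196 0.0276 0;-0.0076 -0.0196 0.0276 0;0 0 0 0;0 0 0 0;0 0 0 0;0 0 0 0")

```text
t: 55.43
eef_pos: [0.4991, 0.0466, 0.3299]
tool_rot: [-0.002, -0.043, 0.999, -0.001]
contact_force: [-0.3, 0.0, -0.0]
gripper_width: 0.648
```

Run:
```python
from h import *
o=bot.get_obs(); print(o['t'],o['eef_pos'],o['tool_rot'].round(4),o['contact_force'])
c,im=snap("wrist","w39"); crop(im,190,165,345,275,"pics/w39c.png"); c2,im2=snap("scene","s39"); cv2.imwrite("pics/t39.png",bot.read_camera("top")[:,:,::-1])
a=cv2.imread("pics/scene0.png"); b=im2[:,:,::-1]
o=np.hstack([cv2.resize(x[160:215,295:335],None,fx=9,fy=9,interpolation=2) for x in (a,b)]); cv2.imwrite("pics/cmp.png",o)
r=Rack(.579,-.0398,.0835); print(proj(c,r.w([(-54,152,113),(-54,178,113),(-20,152,113),(-20,178,113),(0,120,139)])))
```

```text
55.4333 [0.49911969 0.0466349  0.32985368] [-1.600e-03 -4.350e-02  9.991e-01 -5.000e-04] [-0.26120619  0.00027299 -0.03557275]
[[310.57538569 177.28765894]
 [334.77063779 177.36320213]
 [308.84127237 206.78294737]
 [332.32816583 206.85718098]
 [281.22410928 233.49367979]]
```

View pics/w39c.png

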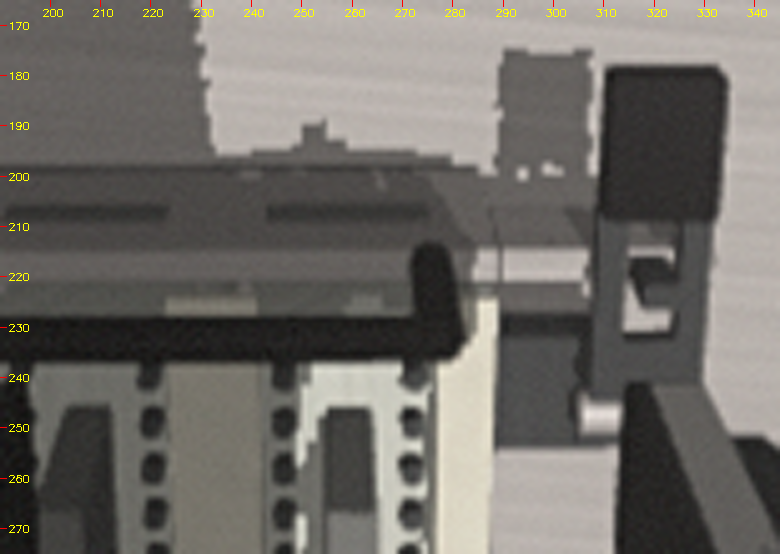

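View pics/cmp.png

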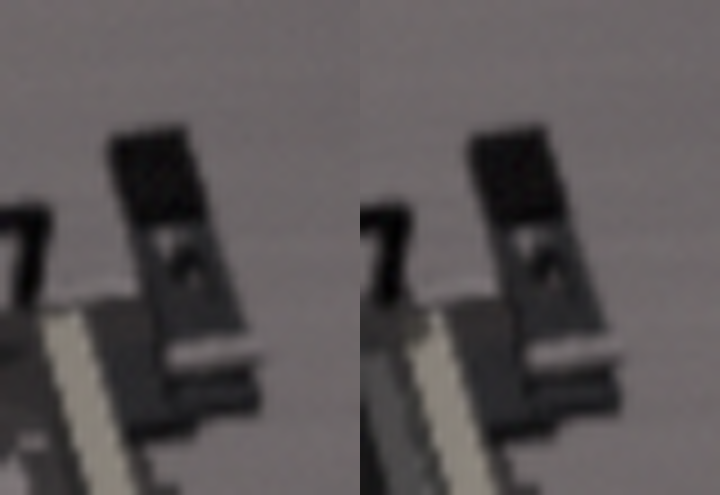

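View pics/t39.png

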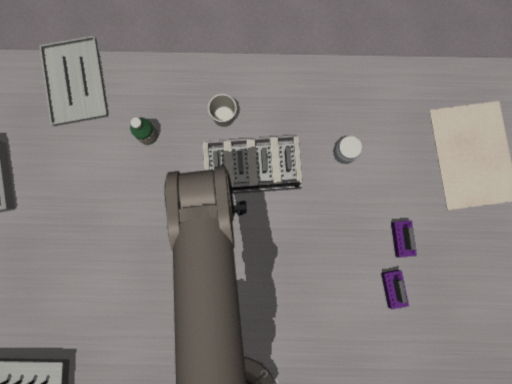

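Run:
```python
from h import *
c,im=load("w39"); r=Rack(.579,-.0378,.0835)
for y in (96,32,-32,-96):
  for x in (54,72,85): print(y,x,proj(c,r.w([(x-50,y-25,83),(x-30,y-6,135),(x+30,y+6,135)])).round(0).tolist())
c,im=snap("scene","s40"); crop(im,200,165,340,270,"pics/s40c.png")
for y in (96,32,-32,-96):
  for x in (54,72,85): print(y,x,proj(c,r.w([(x+50,y-25,83),(x+50,y+25,83),(x+30,y,135)])).round(1).tolist())
```

```text
96 54 [[239.0, 216.0], [255.0, 252.0], [265.0, 299.0]]
96 72 [[239.0, 230.0], [254.0, 266.0], [265.0, 312.0]]
96 85 [[239.0, 239.0], [254.0, 277.0], [265.0, 321.0]]
32 54 [[186.0, 216.0], [196.0, 252.0], [209.0, 299.0]]
32 72 [[187.0, 229.0], [196.0, 266.0], [209.0, 312.0]]
32 85 [[188.0, 239.0], [197.0, 277.0], [210.0, 321.0]]
-32 54 [[134.0, 216.0], [137.0, 252.0], [153.0, 298.0]]
-32 72 [[135.0, 229.0], [138.0, 266.0], [154.0, 311.0]]
-32 85 [[137.0, 239.0], [140.0, 276.0], [155.0, 321.0]]
-96 54 [[81.0, 216.0], [78.0, 251.0], [97.0, 298.0]]
-96 72 [[84.0, 229.0], [80.0, 266.0], [99.0, 311.0]]
-96 85 [[85.0, 239.0], [82.0, 276.0], [101.0, 320.0]]
96 54 [[291.3, 229.7], [309.4, 227.2], [300.6, 211.7]]
96 72 [[292.8, 235.5], [311.0, 232.9], [302.2, 217.4]]
96 85 [[293.8, 239.7], [312.2, 237.1], [303.4, 221.6]]
32 54 [[267.9, 233.0], [286.2, 230.4], [276.6, 214.9]]
32 72 [[269.2, 238.8], [287.6, 236.2], [278.0, 220.7]]
32 85 [[270.1, 243.1], [288.7, 240.4], [279.0, 225.0]]
-32 54 [[244.3, 236.2], [262.8, 233.7], [252.4, 218.2]]
-32 72 [[245.3, 242.1], [264.0, 239.5], [253.5, 224.1]]
-32 85 [[246.0, 246.5], [264.8, 243.8], [254.3, 228.4]]
-96 54 [[220.3, 239.6], [239.1, 237.0], [227.8, 221.5]]
-96 72 [[221.1, 245.5], [240.0, 242.9], [228.7, 227.4]]
-96 85 [[221.7, 249.9], [240.7, 247.2], [229.3, 231.8]]
```

View pics/s40c.png

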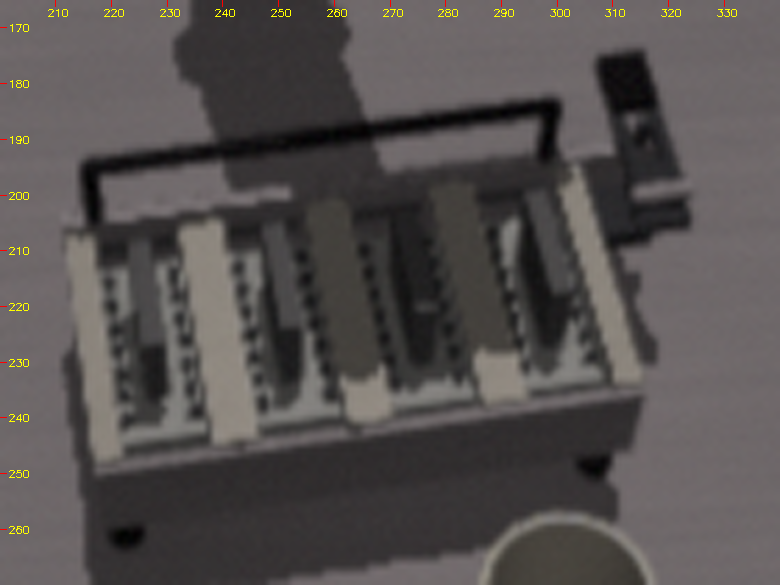

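View pics/w39.png

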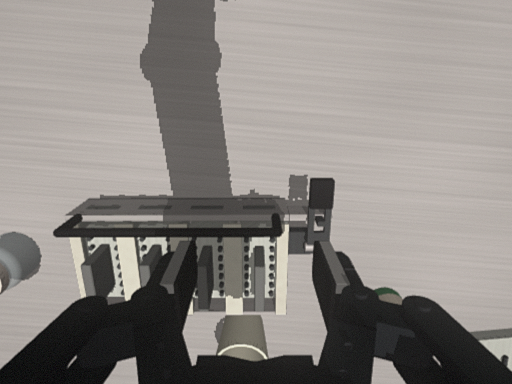

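```bash
python3 -c "
from station import bot
print(bot.hand_in())"
```

```text
the job is handed in; nothing more can be done
None
```

The rack is loaded and locked, and the job is handed in at about 55 s of the 210 s allowed. I swung the hasp back, pulled the gate level and slid all four grey cassettes in, one to a lane. Then I pushed the gate shut against its stop and brought the hasp down onto the staple.

**Disturbance:** after its release, cassette A was found about 20 mm towards the gate, at x≈50. I gripped it again and pushed it back to x≈72, where it stayed.

**Last checks:**
- All four cassettes sit at x≈71–74, within the 54–85 range and under the caps.
- The gate bar and hasp look just as they did in the first pictures.
- The robot touches nothing; the force reading is about 0.3 N or less.
- The bottle, cup, jar and purple look-alikes were not touched.

**Disagreement:** the cameras differed by up to about 5 mm on the rack's position. I centred each lane from the wrist pictures of the caps instead.

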